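# Pack a pile of shortbread into its gift box

### The job

Pick up the whole pile of three shortbread biscuits in one go and pack it into the little wooden gift box: tilt the pile in, one short end first down along the box's end wall, and lay the other end down until the pile lies flat on the bottom before you let go. Then shut the lid fully, and leave the knife, the cutter and the jam jar where they are.

Things in the scene. Friction and masses are not known exactly. Their poses are not given: they have to be found in the camera images.
- biscuit0: bottom biscuit of the pile: rigid golden rectangular shortbread, 70 mm (its x) by 55 mm (its y) by 8 mm thick, about 20 g. Origin at the centre of its underside, z up. The pile of three equal, loose biscuits is 24 mm high, its biscuits squared up to about 1 mm and 2 degrees, and it lies on the white chopping board, with at least 45 mm free all round
- biscuit1: middle biscuit, same size and origin. The pile is not fragile: a grip of 10 to 20 N on its long sides, low enough to take in the bottom biscuit, carries all three
- biscuit2: top biscuit, same size and origin
- pile_end_a (a point): lower edge of the bottom biscuit, middle of its short end on its +x side (35 mm from its centre)
- pile_end_b (a point): lower edge of the bottom biscuit, middle of its short end on its -x side
- board: white plastic chopping board, 300 (x) by 240 (y) by 12 mm, fixed; origin at the centre of its underside, on the table
- gift_box: dark walnut gift box, inside 74 mm (x) by 59 mm (y) by 26 mm deep: 2 mm of play on each side of the pile; walls 6 mm, floor 5 mm. It stands fixed on a light grey non-slip mat, 170 by 140 by 2 mm. Origin at the centre of the mat's underside, on the table; rim 33 mm above it. The end walls (+x and -x) are whole. The lid is hinged on the -x end wall and stands open at the start
- box_in (a point): centre of the box's inner floor (7 mm above the table); the axes are the box's. Both long sides of the box (+y and -y) have a finger cut-out 42 mm wide in the middle, open from the rim down to the box floor, so that fingers holding the pile by its long sides can go right down with it and open outwards there
- box_hinge (a point): the lid's hinge line, middle, on the rim at the box's -x end: 43 mm from the box's centre, 33 mm above the table; the line runs along the box's y
- lid (a joint): angle of the lid, rad: 0 shut flat on the rim, pi/2 upright, 1.7 to 1.9 at the start, stop at 1.95. Stiff friction hinge: it stays where it is left; about 1 N at its free edge moves it
- lid_edge (a point): middle of the lid's free edge, half way through its thickness. The lid is a walnut panel 92 mm long from the hinge, 71 mm wide and 5 mm thick, cream paper on its upper face; shut, it covers the box and stands out 6 mm beyond the +x end wall, its upper face 38 mm above the table
- knife: bystander: paring knife with lime-green handle, 190 mm long, lying on the board; origin near its middle, on its underside, blade towards its x
- cutter: bystander: steel ring biscuit cutter, 60 mm across, 40 mm high, standing on the table beside the box; origin at the centre of its underside
- jam_jar: bystander: jam jar, 66 mm across, 70 mm high, standing on the table; origin at the centre of its underside
Mind the look-alikes: they are no part of the job. Leave any blue or red look-alike of the biscuit2 alone.

How it is judged:
On the way, in this order (a step that is already met when the one before it is completed fails the run):
1. the whole pile, all three biscuits together, is held at least 20 mm clear of the board (height (world z) of biscuit0 above 0.032 m and height (world z) of biscuit1 above 0.04 m and height (world z) of biscuit2 above 0.048 m and distance between biscuit0 and biscuit2 below 0.024 m and distance between biscuit0 and biscuit1 below 0.016 m and (contact force between the fingers and biscuit0 above 0.2 N or contact force between the fingers and biscuit1 above 0.2 N or contact force between the fingers and biscuit2 above 0.2 N)), for 0.2 s.
2. the held pile is tilted into the box, squarely: one short end at least 4 mm below the rim and within 12 mm of an end wall, the other end still above the rim (tilt 6 to 40 degrees) (angle between biscuit0's own z axis and vertical between 0.1 and 0.7 rad and angle between the y axis of biscuit0 and the y axis of gift_box, either way round below 0.15 rad and distance between biscuit0 and biscuit2 below 0.024 m and distance between biscuit0 and biscuit1 below 0.016 m and (contact force between the fingers and biscuit0 above 0.2 N or contact force between the fingers and biscuit1 above 0.2 N or contact force between the fingers and biscuit2 above 0.2 N) and ((z of pile_end_a in the frame of gift_box below 0.029 m and z of pile_end_b in the frame of gift_box above 0.033 m and y of pile_end_a in the frame of gift_box between -0.0315 and 0.0315 m and (x of pile_end_a in the frame of gift_box between 0.025 and 0.039 m or x of pile_end_a in the frame of gift_box between -0.039 and -0.025 m)) or (z of pile_end_b in the frame of gift_box below 0.029 m and z of pile_end_a in the frame of gift_box above 0.033 m and y of pile_end_b in the frame of gift_box between -0.0315 and 0.0315 m and (x of pile_end_b in the frame of gift_box between 0.025 and 0.039 m or x of pile_end_b in the frame of gift_box between -0.039 and -0.025 m)))), for 0.1 s.
3. the pile is laid down flat in the box, within 3 mm of its floor, while still held (horizontal distance between each of biscuit0, biscuit1, biscuit2 and box_in below 0.005 m and angle between each of biscuit0, biscuit1, biscuit2's own z axis and vertical below 0.05 rad and z of each of biscuit0, biscuit1, biscuit2 in the frame of gift_box below 0.026 m and z of biscuit0 in the frame of gift_box below 0.01 m and (contact force between the fingers and biscuit0 above 0.2 N or contact force between the fingers and biscuit1 above 0.2 N or contact force between the fingers and biscuit2 above 0.2 N)), for 0.1 s.
At the end, for the whole second after the job is handed in: All three biscuits lie still and flat in the box (each within 5 mm of its middle, tilted less than 2.9 degrees, its underside at least 7 mm below the rim), the lid is shut to within 0.06 rad, and the knife, cutter and jam jar are within 20 mm of where they were (value of joint lid below 0.06 rad and horizontal distance between each of biscuit0, biscuit1, biscuit2 and box_in below 0.005 m and angle between each of biscuit0, biscuit1, biscuit2's own z axis and vertical below 0.05 rad and z of each of biscuit0, biscuit1, biscuit2 in the frame of gift_box below 0.026 m and linear speed of each of biscuit0, biscuit1, biscuit2 below 0.01 m/s and distance of each of knife, cutter, jam_jar from where it was at the start of the episode below 0.02 m); the robot touches nothing.
It fails at once if the knife is moved by more than 20 mm or tipped (distance of knife from where it was at the start of the episode above 0.02 m or angle between knife's own z axis and vertical above 0.35 rad).
It fails at once if the cutter is moved by more than 20 mm or tipped (distance of cutter from where it was at the start of the episode above 0.02 m or angle between cutter's own z axis and vertical above 0.35 rad).
It fails at once if the jam jar is moved by more than 20 mm or tipped (distance of jam_jar from where it was at the start of the episode above 0.02 m or angle between jam_jar's own z axis and vertical above 0.35 rad).
It also fails if it takes over 64 s, if anything falls off the work surface, if the arm or the gripper's body presses on something with over 40 N, if the wrist force passes 120 N, or if a joint passes its speed limit or range.

### The arm

A 6-joint arm with a two-finger parallel gripper is mounted at the origin on the work surface. World frame = base frame: x ahead of the robot, y to its left, z up, the work surface at z = 0. Lengths are in m, angles in rad, forces in N, time in s.
With the tool pointing down it reaches from about 0.25 to 0.85 m from the base axis. Payload 12.5 kg.
Tool frame: the origin (TCP) lies where the fingers leave the gripper's body, on its centre line; the fingertips stand 84 mm ahead of it and the grasp point (between the pads) lies 65 mm ahead of it (arm.hold_point_z is the distance from the TCP to the grasp point, in m); z points along the fingers, y is the direction in which the jaws open and shut (so a half turn about z gives the same grasp; the last joint's range is limited). The gripper opens to 93 mm and grips with 3 to 60 N. Pads are 15 mm wide; open, the fingers measure 128 mm over their backs; the gripper's body (75 mm by 188 mm) begins 65 mm behind the grasp point.
Start: joints at [-1.388, 0.351, 1.652, -0, 1.139, -0.085], TCP at [0.146, -0.53, 0.303] pointing down, gripper open.
Joint ranges: [-2.75, 2.75], [-0.79, 2.1], [0.01, 2.65], [-1.57, 4.71], [0.07, 3.14], [-2.87, 2.87]. Speed limits (rad/s): [2.22, 2.22, 2.79, 3.14, 3.14, 3.14].

### API

Orientations are given as a unit quaternion [w, x, y, z].
In Python, from cell import arm gives the robot as it stands. The module is installed in compiled form; this text tells all that it offers.
- The arm moves only by the tool step_arm, never from a script. Its argument "plan" is a list of rows, each a list of 5 numbers: the shift along the tool's x, y, z each as a share of 0.03 m, from -1 to 1, then the turn about the tool's z as a share of 0.1 rad, from -1 to 1, then the closure, from -1 (fully open) to 1 (shut), so that 0 is half open. A call has 1 to 5 rows; each row shifts and turns the commanded pose from where the row before left it, along the tool's axes as they then stand; what a row does not reach is not made up. A row lasts 1/10 s, in which the tool goes at most 50 mm and 8.59 degrees, less where a joint would pass 70% of its speed; a pose out of reach is approached as far as the arm can. A call with a number of a shift or a turn outside -1 to 1 is refused whole. A call with a gripper value outside its range is refused whole. The fingers move at their own pace and stop on an object; "grip_force" is the grip in N (left out, the last holds). Time passes only in rows, so rows that do not move let the fingers close. It gives the time, the measured TCP pose, the force and the opening at its end, in the units of the state.
- arm.observe(): the state, without advancing time (a new reading comes with each control period).
- arm.read_camera(name): name is "scene" or "top" or "wrist"; returns a dict with "color" (420x560x3 uint8, red, green, blue), "vfov" (degrees; the focal length in pixels is half the picture's height over the tangent of half this angle, whatever the lens; pixels are square), "cx", "cy" (the principal point, pixels), "xyz" and "attitude" of the camera in the world; the wrist camera has in their place "hand_eye" (4x4, takes a point from camera to tool coordinates, whose origin is the TCP and whose axes are the flange's). Camera axes: x right, y down, z forward; pixel columns grow to the right and rows downward; lengths in m; the calibration is good to about 2 mm. A picture is of the moment at which its call begins: read the wrist's pose just before it. There is no depth.
- arm.hand_in(): hands the job in, once; it reports no verdict.
The state is a dict: "time_s": time; "q": joint angles; "joint_vel": joint speeds; "joint_efforts": joint torques, N m; "tcp_pos": TCP position; "tool_rot": TCP orientation; "wrist_force": force on the tool from outside, world axes, zero at the start; "wrist_torque": the same for the moment, N m; "width": finger opening in m.
Only numpy, scipy, OpenCV 4.12 (cv2) and the standard library are available. Lean on these libraries where they do the work, as an engineer would, in place of code of your own. Each camera call takes 0.05 s, during which the arm holds its last target.

## Working session

There is one attempt and no reset: what is moved stays moved. The work goes in short steps, Python scripts to look and compute and a tool call to move; the robot and the scene stay as the last step left them, time stands still between calls to the robot, and variables do not carry over. Pictures are saved under pics/ and viewed, and the job is handed in when it is done.

Besides the shell and the picture viewer there is one more tool, called after ">>>" as name([rows], argument=value, ...), one row to a line, values as JSON. step_arm: Moves the arm, as the interface text tells. Shift numbers are shares of 0.03 m and turn numbers shares of 0.1 rad, none past 1 either way. Its arguments: {"type":"object","properties":{"plan":{"type":"array","items":{"type":"array","items":{"type":"number","minimum":-1,"maximum":1}}},"grip_force":{"type":"number"}},"required":["plan"]}

```bash
mkdir -p pics; cat > h.py <<'E'
import numpy as np, cv2
from cell import arm
from scipy.spatial.transform import Rotation as R
def quat(q): return R.from_quat([q[1],q[2],q[3],q[0]]).as_matrix()
def cam(name):
    o=arm.observe(); c=arm.read_camera(name)
    f=c["color"].shape[0]/2/np.tan(np.radians(c["vfov"])/2)
    if name=="wrist":
        T=np.array(c["hand_eye"]); Rt=quat(o["tool_rot"]); 
        Rc=Rt@T[:3,:3]; p=Rt@T[:3,3]+np.array(o["tcp_pos"])
    else:
        a=np.array(c["attitude"]); Rc=a if a.shape==(3,3) else quat(a); p=np.array(c["xyz"])
    return c["color"],dict(f=f,cx=c["cx"],cy=c["cy"],R=Rc,p=p)
def ray(k,u,v):
    d=k["R"]@np.array([(u-k["cx"])/k["f"],(v-k["cy"])/k["f"],1]); return k["p"],d
def onz(k,u,v,z):
    p,d=ray(k,u,v); return p+d*(z-p[2])/d[2]
def proj(k,X):
    c=k["R"].T@(np.array(X)-k["p"]); return k["f"]*c[0]/c[2]+k["cx"],k["f"]*c[1]/c[2]+k["cy"]
def save(n,img): cv2.imwrite(f"pics/{n}.png",img[:,:,::-1])
E
python3 - <<'E'
from h import *
import pickle
print(arm.observe())
for n in ["scene","top","wrist"]:
    c,k=cam(n); save(n+"0",c); pickle.dump((c,k),open(n+"0.pkl","wb")); print(n,k["p"],k["f"],k["cx"],k["cy"],k["R"].round(3).tolist())
E
```

```text
{'time_s': 0.0, 'q': array([-1.38761453e+00,  3.51260351e-01,  1.65240565e+00, -4.34268879e-05,
        1.13913589e+00, -8.46270074e-02]), 'joint_vel': array([-0.00032491,  0.00103635, -0.00113962, -0.00118882,  0.0012272 ,
        0.00056429]), 'joint_efforts': array([ 1.88047425e-04, -4.97325754e+01, -2.85252535e+01,  6.99145789e-02,
        2.57590046e-02, -8.78853257e-05]), 'tcp_pos': array([ 0.14549834, -0.53015013,  0.30219518]), 'tool_rot': array([-6.02914837e-04,  9.91046797e-01,  1.33513592e-01, -4.94743300e-05]), 'wrist_force': array([ 0.33903735,  0.42707642, -0.10452994]), 'wrist_torque': array([-0.00791046, -0.05385128,  0.00253721]), 'width': 0.09280225597448254}
scene [1.23422425 0.31214127 0.78796483] 439.26743027820845 277.26267765904464 213.13518769740944 [[-0.481, 0.615, -0.625], [0.877, 0.348, -0.332], [0.013, -0.707, -0.707]]
top [0.42663302 0.00340849 1.40533317] 534.0907547085551 278.83759226349696 212.2948025350287 [[-0.003, -0.993, 0.121], [-1.0, 0.001, -0.017], [0.016, -0.121, -0.993]]
wrist [ 0.22338032 -0.50919154  0.38393893] 332.2241359893589 279.9093658806875 208.9459250653289 [[0.264, -0.925, -0.274], [-0.964, -0.253, -0.075], [-0.001, 0.284, -0.959]]
```

View pics/scene0.png

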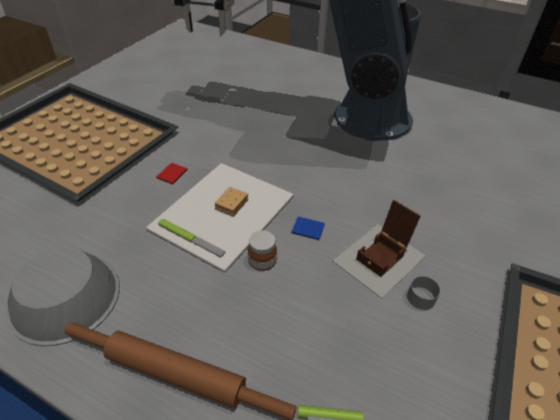

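View pics/top0.png

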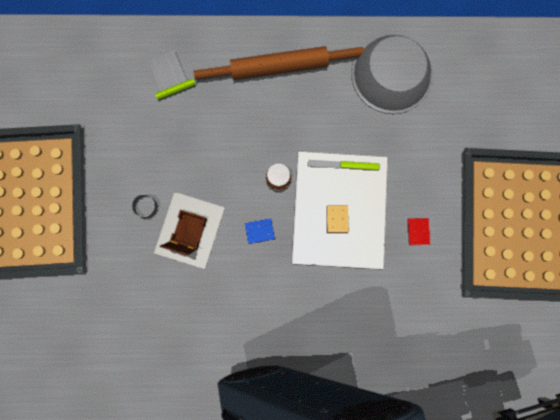

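View pics/wrist0.png

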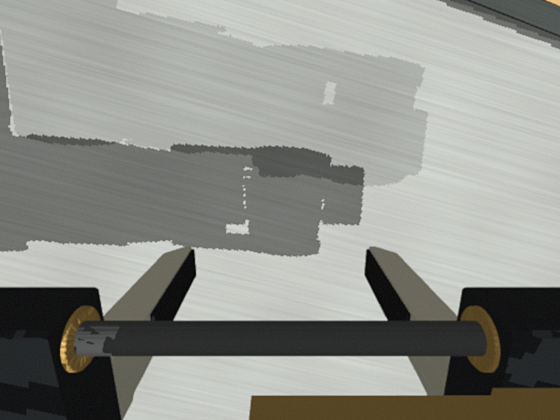

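The top view shows the pile near pixel (338,219) on the board, the box at (188,232) on its mat with its lid on the robot side, the cutter at (145,207), the jar at (278,176) and the knife at (343,165). Next I measure them.

```bash
python3 - <<'E'
from h import *
import pickle
c,k=pickle.load(open("top0.pkl","rb"))
hsv=cv2.cvtColor(c,cv2.COLOR_RGB2HSV)
def rect(mask,z,name,win):
    m=np.zeros_like(mask);x0,y0,x1,y1=win;m[y0:y1,x0:x1]=mask[y0:y1,x0:x1]
    cs,_=cv2.findContours(m.astype(np.uint8),cv2.RETR_EXTERNAL,cv2.CHAIN_APPROX_NONE)
    cc=max(cs,key=cv2.contourArea)
    P=np.array([onz(k,u,v,z)[:2] for u,v in cc[:,0,:]])
    r=cv2.minAreaRect((P*1000).astype(np.float32))
    print(name,"c(mm)",np.round(r[0],1),"size",np.round(r[1],1),"ang",round(r[2],1),"px",cv2.boundingRect(cc))
    return P
H,S,V=hsv[...,0],hsv[...,1],hsv[...,2]
rect((H<30)&(S>70)&(V>120),0.036,"pile",(300,190,380,250))
rect((S<25)&(V>200),0.012,"board",(280,140,400,280))
rect((S<60)&(V>180),0.002,"mat",(150,185,230,275))
rect((S>60)&(V<110),0.033,"box",(150,190,230,265))
rect((H>35)&(H<50)&(S>100),0.022,"knifehandle",(300,150,390,180))
rect((V<100),0.04,"cutter",(125,185,162,225))
rect((S<40)&(V>190),0.07,"jar",(262,160,294,192))
z=lambda n,x0,y0,x1,y1,s:cv2.imwrite(n,cv2.resize(c[y0:y1,x0:x1,::-1],None,fx=s,fy=s,interpolation=cv2.INTER_CUBIC))
z("pics/topbox.png",120,180,240,280,6)
E
```

```text
pile c(mm) [ 576.7 -170.9] size [54.6 70.2] ang 89.9 px (327, 205, 22, 28)
board c(mm) [ 604.2 -181.2] size [235.8 295.9] ang 86.4 px (293, 152, 94, 117)
mat c(mm) [550.9 216.2] size [138.9 168.8] ang 72.6 px (155, 193, 69, 75)
box c(mm) [541.3 223. ] size [ 86.4 109.1] ang 68.2 px (161, 211, 45, 44)
knifehandle c(mm) [ 719.7 -233.7] size [103.5  18.5] ang 86.1 px (340, 161, 40, 9)
cutter c(mm) [618.8 342.8] size [25.8 55. ] ang 62.5 px (132, 195, 16, 20)
jar c(mm) [685.6 -17.3] size [50.9 54.2] ang 90.0 px (268, 164, 21, 22)
```

View pics/topbox.png

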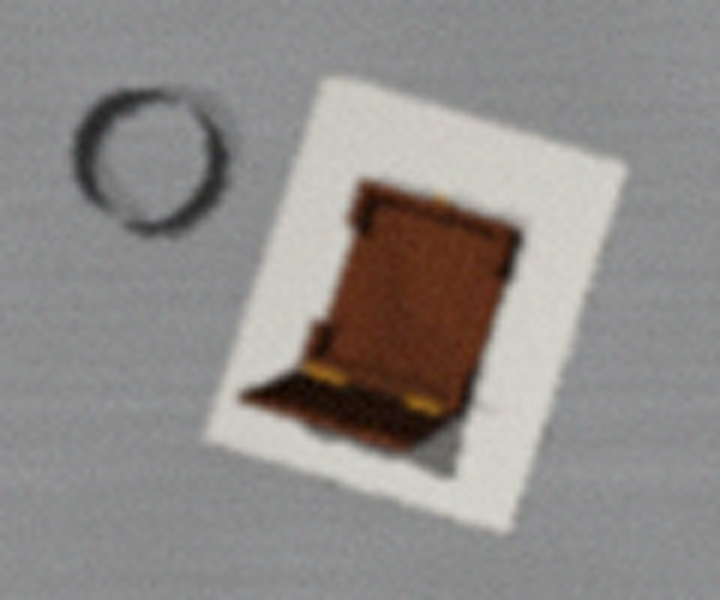

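Pile: about 54.6 x 70.2 mm, centre (0.577,-0.171), long side along world x. Mat: 139 x 169 mm, centre (0.551,0.216), box x axis at about -17.4 deg. Both sizes match what is given. I'll turn to yaw 0 and go over the pile for a close look.

>>> step_arm([
  [0,0,0,0.9,-1],
  [0,0,0,0.9,-1],
  [0,0,0,0.88,-1],
  [0.4,-0.35,0,0,-1],
  [0.8,-0.7,0,0,-1],
])

```text
time_s: 0.65
tcp_pos: [0.1816, -0.4986, 0.3024]
tool_rot: [-0.0, 1.0, 0.0, -0.0]
wrist_force: [-0.6, 0.8, 0.2]
width: 0.0931
```

>>> step_arm([
  [0.95,-0.8,0,0,-1],
  [0.95,-0.8,0,0,-1],
  [0.95,-0.8,0,0,-1],
  [0.95,-0.8,0,0,-1],
  [0.95,-0.8,0,0,-1],
])

```text
time_s: 1.15
tcp_pos: [0.3254, -0.3769, 0.3027]
tool_rot: [-0.0, 1.0, 0.001, 0.0]
wrist_force: [0.6, -0.9, -0.5]
width: 0.0929
```

>>> step_arm([
  [0.95,-0.8,0,0,-1],
  [0.95,-0.8,0,0,-1],
  [0.95,-0.8,0,0,-1],
  [0.95,-0.8,0,0,-1],
  [0.95,-0.8,0,0,-1],
])

```text
time_s: 1.65
tcp_pos: [0.4677, -0.2568, 0.3027]
tool_rot: [-0.0, 1.0, 0.001, -0.0]
wrist_force: [-0.0, -0.6, 0.3]
width: 0.0934
```

>>> step_arm([
  [0.95,-0.7,0,0,-1],
  [0.95,-0.7,0,0,-1],
  [0.9,-0.6,0,0,-1],
  [0.5,-0.4,0,0,-1],
  [0,0,0,0,-1],
])

```text
time_s: 2.15
tcp_pos: [0.5666, -0.1851, 0.3023]
tool_rot: [-0.0, 1.0, 0.002, -0.0]
wrist_force: [-0.2, -0.1, -0.2]
width: 0.0927
```

```bash
python3 - <<'E'
from h import *
import pickle
c,k=cam("wrist"); save("w1",c); pickle.dump((c,k),open("w1.pkl","wb"))
print(arm.observe()["tcp_pos"])
hsv=cv2.cvtColor(c,cv2.COLOR_RGB2HSV);H,S,V=[hsv[...,i] for i in range(3)]
m=((H<30)&(S>70)&(V>100)).astype(np.uint8);m[260:]=0
cs,_=cv2.findContours(m,cv2.RETR_EXTERNAL,cv2.CHAIN_APPROX_NONE);cc=max(cs,key=cv2.contourArea)
print(cv2.boundingRect(cc))
for z in (.036,.012):
    P=np.array([onz(k,u,v,z)[:2] for u,v in cc[:,0,:]]);r=cv2.minAreaRect((P*1000).astype(np.float32));print(z,r)
E
```

```text
[ 0.56563048 -0.18611772  0.30236536]
(240, 142, 53, 66)
0.036 ((581.0481567382812, -170.4721221923828), (69.77806854248047, 55.08409881591797), 0.18527309596538544)
0.012 ((576.479736328125, -169.47891235351562), (74.59090423583984, 58.8834114074707), 0.18530718982219696)
```

View pics/w1.png

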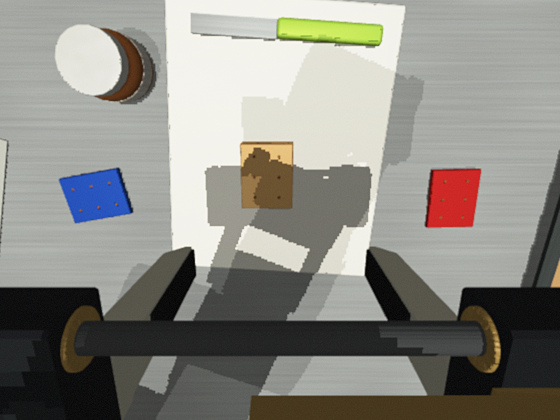

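The wrist view shows the pile at pixels (240–293, 142–208), free all round, with the knife, jar, and blue and red look-alikes well away. Both views agree within about 2 mm, so I take the pile at (0.578,-0.1705). Going down to it.

>>> step_arm([
  [0.4,-0.52,0.5,0,-1],
  [0,0,1,0,-1],
  [0,0,1,0,-1],
  [0,0,1,0,-1],
  [0,0,1,0,-1],
])

```text
time_s: 2.7
tcp_pos: [0.5765, -0.1722, 0.1669]
tool_rot: [0.0, 1.0, -0.0, -0.0]
wrist_force: [0.8, -0.2, 0.6]
width: 0.093
```

>>> step_arm([
  [0,0,0.8,0,-1],
  [0,0,0.5,0,-1],
  [0,0,0.3,0,-1],
  [0,0,0,0,-1],
  [0,0,0,0,-1],
])

```text
time_s: 3.2
tcp_pos: [0.5779, -0.1717, 0.1207]
tool_rot: [0.0, 1.0, -0.0, 0.001]
wrist_force: [-0.5, -0.1, -0.0]
width: 0.0929
```

>>> step_arm([
  [0,-0.03,0.4,0,-1],
  [0,0,0.32,0,-1],
  [0,0,0,0,-1],
  [0,0,0,0,-1],
])

```text
time_s: 3.6
tcp_pos: [0.5775, -0.1704, 0.0979]
tool_rot: [-0.0, 1.0, -0.0, -0.0]
wrist_force: [-0.7, -0.0, 0.2]
width: 0.0931
```

```bash
python3 - <<'E'
from h import *
c,k=cam("wrist"); save("w2",c)
o=arm.observe();print(o["tcp_pos"],o["wrist_force"])
E
```

```text
[ 0.57757652 -0.17041114  0.09804907] [-0.34903116 -0.08554223 -0.11775259]
```

View pics/w2.png

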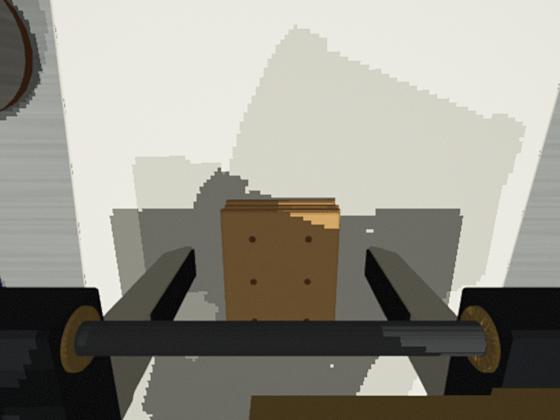

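The picture shows the pile squarely between the fingers, its front top edge at row ~209 (cols 222–339). Now I check its x from that edge and grip.

```bash
python3 - <<'E'
from h import *
c,k=cam("wrist")
for u,v,z in((222,210,.036),(280,210,.036),(339,210,.036),(230,199,.012),(330,199,.012),(224,300,.036),(337,300,.036)): print(u,v,z,onz(k,u,v,z).round(4))
E
```

```text
222 210 0.036 [ 0.6152 -0.1443  0.036 ]
280 210 0.036 [ 0.6151 -0.1705  0.036 ]
339 210 0.036 [ 0.6151 -0.1971  0.036 ]
230 199 0.012 [ 0.6139 -0.1444  0.012 ]
330 199 0.012 [ 0.6139 -0.1966  0.012 ]
224 300 0.036 [ 0.569  -0.1429  0.036 ]
337 300 0.036 [ 0.569  -0.1984  0.036 ]
```

>>> step_arm([
  [0,0,0,0,1],
  [0,0,0,0,1],
  [0,0,0,0,1],
  [0,0,0,0,1],
  [0,0,0,0,1],
], grip_force=14)

```text
time_s: 4.2
tcp_pos: [0.5776, -0.1705, 0.0982]
tool_rot: [-0.0, 1.0, -0.0, 0.0]
wrist_force: [-0.4, 0.4, -0.5]
width: 0.0576
```

>>> step_arm([
  [0,0,0,0,1],
  [0,0,0,0,1],
  [0,0,0,0,1],
  [0,0,0,0,1],
])

```text
time_s: 4.6
tcp_pos: [0.5776, -0.1705, 0.0982]
tool_rot: [0.0, 1.0, -0.0, 0.0]
wrist_force: [0.0, 0.0, 0.8]
width: 0.0549
```

>>> step_arm([
  [0,0,-0.2,0,1],
  [0,0,-0.5,0,1],
  [0,0,-0.7,0,1],
  [0,0,-0.7,0,1],
  [0,0,-0.7,0,1],
])

```text
time_s: 5.1
tcp_pos: [0.5777, -0.1705, 0.1842]
tool_rot: [0.0, 1.0, -0.0, 0.0]
wrist_force: [0.3, -0.1, -0.9]
width: 0.055
```

>>> step_arm([
  [0,0,-0.7,0,1],
  [0,0,-0.5,0,1],
  [0,0,-0.2,0,1],
  [0,0,0,0,1],
  [0,0,0,0,1],
])

```text
time_s: 5.6
tcp_pos: [0.5773, -0.1704, 0.2234]
tool_rot: [-0.0, 1.0, -0.0, -0.001]
wrist_force: [-1.3, 0.1, -2.0]
width: 0.0553
```

```bash
python3 - <<'E'
from h import *
o=arm.observe();print(o["tcp_pos"],o["wrist_force"],o["width"])
c,k=cam("wrist"); save("w3",c)
c,k=cam("scene"); save("s3",c)
E
```

```text
[ 0.57733153 -0.17035727  0.22343014] [-1.27631096  0.05639501 -2.03373909] 0.05526657110892853
```

View pics/w3.png

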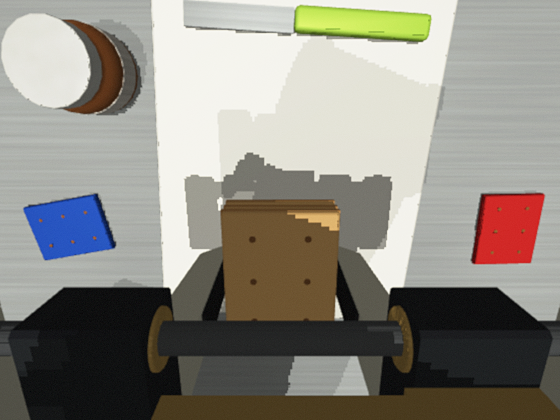

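View pics/s3.png

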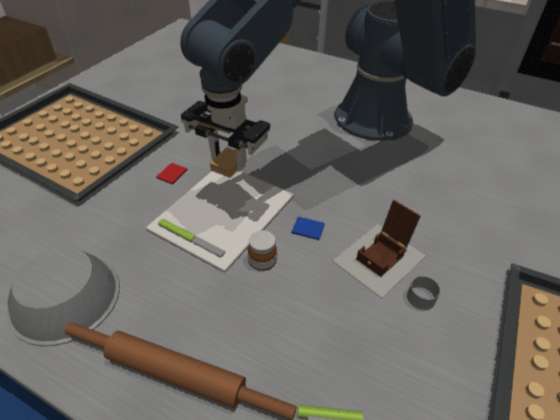

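All three biscuits are lifted together: the wrist view shows the pile at cols 221–339, between the pads, with the board clear below. I carry it higher, behind the box, and turn to the box's yaw.

>>> step_arm([
  [-0.1,-0.3,-0.4,0,1],
  [-0.29,-0.7,-0.5,0,1],
  [-0.29,-0.93,-0.3,0,1],
  [-0.29,-0.93,-0.05,0,1],
  [-0.29,-0.93,0,0,1],
])

```text
time_s: 6.2
tcp_pos: [0.5393, -0.0553, 0.2626]
tool_rot: [0.0, 1.0, -0.0, 0.0]
wrist_force: [0.7, 0.4, -0.7]
width: 0.055
```

>>> step_arm([
  [-0.29,-0.93,0,0,1],
  [-0.29,-0.93,0,0,1],
  [-0.29,-0.93,0,0,1],
  [-0.29,-0.93,0,0,1],
  [-0.29,-0.93,0,0,1],
])

```text
time_s: 6.7
tcp_pos: [0.4955, 0.0842, 0.2622]
tool_rot: [-0.0, 1.0, -0.0, 0.0]
wrist_force: [0.6, 0.1, -1.7]
width: 0.0546
```

>>> step_arm([
  [-0.29,-0.93,0,0,1],
  [-0.29,-0.93,0,0,1],
  [-0.29,-0.93,0,0,1],
  [-0.29,-0.93,0,0,1],
  [-0.2,-0.5,0,0,1],
])

```text
time_s: 7.2
tcp_pos: [0.4545, 0.2113, 0.2622]
tool_rot: [-0.0, 1.0, 0.001, 0.0]
wrist_force: [0.1, 0.1, -0.7]
width: 0.055
```

>>> step_arm([
  [0,0,0,0.7,1],
  [0,0,0,0.8,1],
  [0,0,0,0.8,1],
  [0,0,0,0.74,1],
  [0,0,0,0,1],
])

```text
time_s: 7.7
tcp_pos: [0.4552, 0.2097, 0.2621]
tool_rot: [-0.0, 0.988, -0.152, 0.0]
wrist_force: [0.8, 0.4, -0.3]
width: 0.0547
```

```bash
python3 - <<'E'
from h import *
import pickle
o=arm.observe();print(o["tcp_pos"],o["tool_rot"],o["q"],o["width"])
c,k=cam("wrist"); save("w4",c); pickle.dump((c,k),open("w4.pkl","wb"))
E
```

```text
[0.45521143 0.20965746 0.26208046] [-6.18910330e-05  9.88398780e-01 -1.51881021e-01  5.64013760e-05] [3.38672632e-01 3.12018077e-01 1.81848383e+00 6.60294628e-05
 1.01093289e+00 2.21437609e+00] 0.05473662292855663
```

View pics/w4.png

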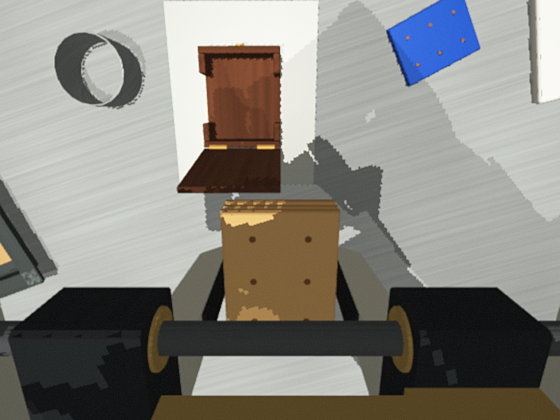

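The box is at pixels (198–281, 45–150), with its hinge brass at row 147 and the lid leaning towards us down to row 192. The cutter is at (98,70). Zooming in to locate rim corners.

```bash
python3 - <<'E'
from h import *
import pickle
c,k=pickle.load(open("w4.pkl","rb"))
cv2.imwrite("pics/w4z.png",cv2.resize(c[30:200,160:330,::-1],None,fx=3.5,fy=3.5,interpolation=cv2.INTER_NEAREST))
E
```

```text
(no output)
```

View pics/w4z.png

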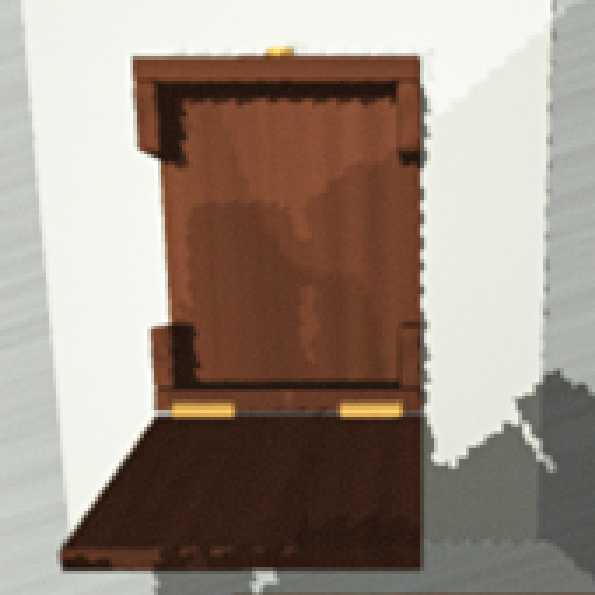

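```bash
python3 - <<'E'
from h import *
import pickle
c,k=pickle.load(open("w4.pkl","rb"))
Z=lambda x,y:(x/3.5+160-0.36,y/3.5+30-0.36)
P={n:onz(k,*Z(*p),.033)[:2]*1000 for n,p in dict(FL=(133,58),FR=(420,58),NL=(157,412),NR=(422,412),fiL=(158,82),fiR=(398,82),niL=(175,387),niR=(401,387)).items()}
for n in P: print(n,P[n].round(1))
out=np.mean([P[n] for n in("FL","FR","NL","NR")],0);inn=np.mean([P[n] for n in("fiL","fiR","niL","niR")],0);print(out,inn)
d=lambda a,b:P[a]-P[b]
for a,b in(("FL","NL"),("FR","NR"),("FL","FR"),("NL","NR"),("fiL","niL"),("fiL","fiR")):
    v=d(a,b);print(a,b,np.linalg.norm(v).round(1),np.degrees(np.arctan2(v[1],v[0])).round(2))
# mat edges: left edge line and right edge in this view
hsv=cv2.cvtColor(c,cv2.COLOR_RGB2HSV)
def line(name,pts,z):
    Q=np.array([onz(k,*Z(*p),z)[:2]*1000 for p in pts]);v=Q[1]-Q[0];print(name,Q.round(1).tolist(),np.degrees(np.arctan2(v[1],v[0])).round(2))
line("matL",[(65,540),(22,5)],.002);line("matR",[(543,400),(552,5)],.002)
ax=np.radians(-17.4);e=np.array([np.cos(ax),np.sin(ax)]);n=np.array([-e[1],e[0]])
# lid edge: lid corner tips
p,dd=ray(k,*Z(62,550));p2,dd2=ray(k,*Z(421,570))
for cc in (550.9,):
  for (P0,D) in((p,dd),(p2,dd2)):
    for z in(.11,.115,.12,.125):
      X=(P0+D*(z-P0[2])/D[2])*1000; r=X[:2]-np.array([550.9,216.2]);print(z,(r@e).round(1),(r@n).round(1))
E
```

```text
FL [603.4 236.9]
FR [582.4 170.3]
NL [522.  262.2]
NR [501.  195.4]
fiL [596.6 233.1]
fiR [578.9 177. ]
niL [526.7 255.4]
niR [508.8 198.7]
[552.20902433 216.22014341] [552.75477634 216.05118738]
FL NL 85.2 -17.26
FR NR 85.2 -17.16
FL FR 69.9 72.5
NL NR 70.0 72.51
fiL niL 73.4 -17.69
fiL fiR 58.7 72.5
matL [[493.9, 309.9], [631.3, 265.4]] -17.97
matR [[490.6, 161.9], [589.1, 131.6]] -17.11
0.11 -61.2 39.3
0.115 -60.1 37.8
0.12 -59.0 36.2
0.125 -57.9 34.6
0.11 -65.6 -34.5
0.115 -64.4 -34.5
0.12 -63.2 -34.5
0.125 -61.9 -34.5
```

The measured rim is 85 x 70 mm (should be 86 x 71), centred at (0.5522, 0.2162) with yaw -17.4 deg. The mat measurement from the top camera agrees. The tool's yaw is -17.5 deg.

The tool cannot tilt, so I'll pivot the pile in the grip. I set its +x end on the +x rim by holding it about 5 mm towards +x, then lower so its -x end swings down into the box. Then I slide it off the rim and press it flat.

>>> step_arm([
  [0.4,-0.15,0,0,1],
  [0.8,-0.3,0,0,1],
  [0.9,-0.35,0,0,1],
  [0.7,-0.28,0,0,1],
  [0.32,-0.1,0,0,1],
])

```text
time_s: 8.25
tcp_pos: [0.5575, 0.2151, 0.2614]
tool_rot: [-0.0, 0.989, -0.151, 0.0]
wrist_force: [0.3, 0.8, -0.8]
width: 0.0551
```

>>> step_arm([
  [0,0,0.3,0,1],
  [0,0,0.6,0,1],
  [0,0,0.6,0,1],
  [0,0,0.3,0,1],
  [0,0,0,0,1],
])

```text
time_s: 8.75
tcp_pos: [0.5545, 0.2149, 0.2063]
tool_rot: [0.001, 0.988, -0.151, -0.001]
wrist_force: [0.1, -0.2, -0.2]
width: 0.0552
```

```bash
cat > st.py <<'E'
from h import *
import sys
C=np.array([.5522,.2162]);a=np.radians(-17.4);e=np.array([np.cos(a),np.sin(a)]);n=np.array([-e[1],e[0]])
o=arm.observe();t=o["tcp_pos"];r=(t[:2]-C)*1000;q=o["tool_rot"]
print("t",o["time_s"],"box x,y mm",(r@e).round(2),(r@n).round(2),"tcp z",t[2].round(4),"tip z",(t[2]-.084).round(4),"yaw-box deg",np.degrees(2*np.arctan2(q[2],q[1])-a).round(2)%360,"F",o["wrist_force"].round(1),"M",o["wrist_torque"].round(2),"w",round(o["width"],4))
for nm in sys.argv[2:]:
    c,k=cam(nm); save(sys.argv[1]+nm,c)
E
python3 st.py a5 wrist scene
```

```text
t 8.75 box x,y mm 2.54 -0.52 tcp z 0.2063 tip z 0.1223 yaw-box deg 0.0 F [ 0.1 -0.2 -0.2] M [ 0.06  0.03 -0.01] w 0.0552
```

View pics/a5wrist.png

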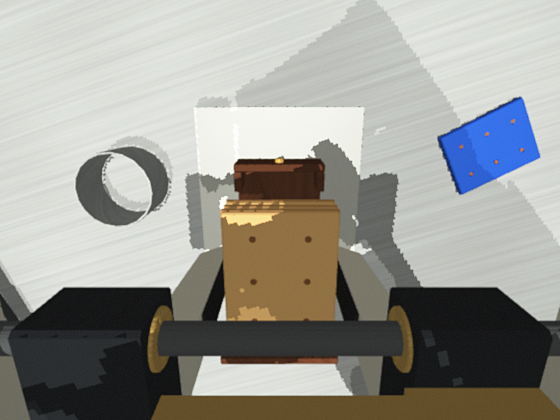

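View pics/a5scene.png

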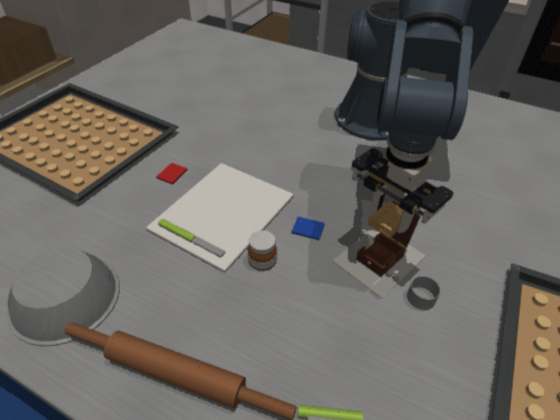

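>>> step_arm([
  [0.02,-0.02,0.5,0,1],
  [0,0,0.8,0,1],
  [0,0,0.7,0,1],
  [0,0,0.4,0,1],
  [0,0,0.2,0,1],
])

```text
time_s: 9.35
tcp_pos: [0.556, 0.2154, 0.1285]
tool_rot: [0.0, 0.988, -0.152, -0.001]
wrist_force: [-0.2, 0.2, 0.1]
width: 0.0549
```

>>> step_arm([
  [0,0,0,0,1],
  [0,0,0,0,1],
])

```text
time_s: 9.55
tcp_pos: [0.5566, 0.2156, 0.1303]
tool_rot: [-0.0, 0.988, -0.151, 0.001]
wrist_force: [0.1, -0.4, -0.5]
width: 0.055
```

```bash
python3 st.py a6 wrist
```

```text
t 9.55 box x,y mm 4.41 0.78 tcp z 0.1303 tip z 0.0463 yaw-box deg 359.98 F [ 0.1 -0.4 -0.5] M [ 0.05 -0.    0.02] w 0.055
```

View pics/a6wrist.png

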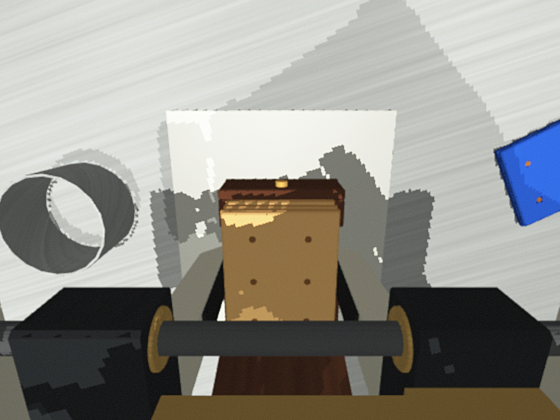

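```bash
python3 - <<'E'
from h import *
C=np.array([.5522,.2162]);a=np.radians(-17.4);e=np.array([np.cos(a),np.sin(a)])
c,k=cam("wrist");t=arm.observe()["tcp_pos"]
cv2.imwrite("pics/z7.png",cv2.resize(c[165:245,205:360,::-1],None,fx=5,fy=5,interpolation=cv2.INTER_NEAREST))
print(t, (t[:2]-C)@e*1000)
for v in range(176,214,2): print(v,[ ((onz(k,280,v,z)[:2]-k["p"][:2])@e*1000+ (k["p"][:2]-t[:2])@e*1000).round(1) for z in(.033,t[2]-.086,t[2]-.062)])
E
```

```text
[0.55667706 0.21560209 0.13052553] 4.450991009097805
176 [np.float64(46.4), np.float64(48.6), np.float64(53.2)]
178 [np.float64(45.3), np.float64(47.6), np.float64(52.3)]
180 [np.float64(44.2), np.float64(46.5), np.float64(51.4)]
182 [np.float64(43.1), np.float64(45.5), np.float64(50.5)]
184 [np.float64(42.0), np.float64(44.4), np.float64(49.6)]
186 [np.float64(40.8), np.float64(43.4), np.float64(48.7)]
188 [np.float64(39.7), np.float64(42.3), np.float64(47.8)]
190 [np.float64(38.6), np.float64(41.3), np.float64(46.9)]
192 [np.float64(37.4), np.float64(40.2), np.float64(46.0)]
194 [np.float64(36.3), np.float64(39.1), np.float64(45.1)]
196 [np.float64(35.2), np.float64(38.1), np.float64(44.2)]
198 [np.float64(34.0), np.float64(37.0), np.float64(43.2)]
200 [np.float64(32.9), np.float64(35.9), np.float64(42.3)]
202 [np.float64(31.7), np.float64(34.8), np.float64(41.4)]
204 [np.float64(30.5), np.float64(33.8), np.float64(40.4)]
206 [np.float64(29.4), np.float64(32.7), np.float64(39.5)]
208 [np.float64(28.2), np.float64(31.6), np.float64(38.6)]
210 [np.float64(27.0), np.float64(30.5), np.float64(37.6)]
212 [np.float64(25.8), np.float64(29.4), np.float64(36.7)]
```

View pics/z7.png

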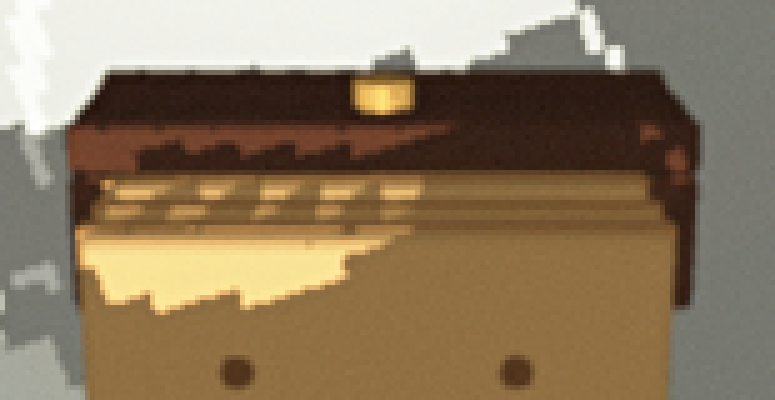

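Rim outer edge is at row 189 and the pile's lower front edge at row 199. So the pile centre is about 5.7 mm to +x, and its end overlaps the rim (37–43 mm) at about 41 mm, as planned. I lower it onto the rim.

>>> step_arm([
  [-0.02,0,0.15,0,1],
  [0,0,0.15,0,1],
  [0,0,0.1,0,1],
  [0,0,0,0,1],
])

```text
time_s: 10.05
tcp_pos: [0.5556, 0.2157, 0.1173]
tool_rot: [0.0, 0.988, -0.151, -0.0]
wrist_force: [0.2, 0.7, -0.6]
width: 0.055
```

```bash
python3 st.py a8 wrist
```

```text
t 10.05 box x,y mm 3.37 0.53 tcp z 0.1173 tip z 0.0333 yaw-box deg 359.97 F [ 0.2  0.7 -0.6] M [ 0.06 -0.01 -0.  ] w 0.055
```

>>> step_arm([
  [-0.01,0,0.05,0,1],
  [-0.01,0,0.05,0,1],
  [0,0,0,0,1],
])

```text
time_s: 10.4
tcp_pos: [0.5552, 0.2159, 0.1147]
tool_rot: [-0.0, 0.988, -0.151, 0.0]
wrist_force: [-0.5, 0.2, 1.6]
width: 0.0545
```

```bash
python3 st.py a9 wrist
```

```text
t 10.4 box x,y mm 3.01 0.58 tcp z 0.1147 tip z 0.0307 yaw-box deg 359.97 F [-0.5  0.2  1.6] M [-0.05 -0.1  -0.03] w 0.0545
```

View pics/a9wrist.png

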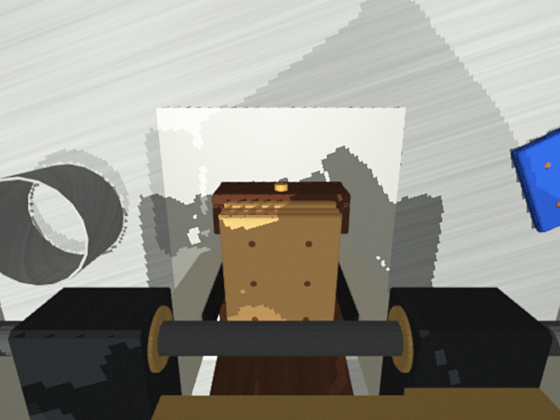

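The pile's two dot rows moved from 239/282 to 244/284, so it has started to pivot. Measure the tilt from the dots and the front corners.

```bash
cat > tilt.py <<'E'
from h import *
import sys
def feats(img):
    g=cv2.cvtColor(img,cv2.COLOR_BGR2HSV)[...,2].astype(np.uint8)
    g=cv2.morphologyEx(img[...,2],cv2.MORPH_BLACKHAT,np.ones((11,11)))
    m=(g>25).astype(np.uint8);m[:225]=0;m[305:]=0;m[:,:232]=0;m[:,328:]=0
    n,l,s,ce=cv2.connectedComponentsWithStats(m)
    return sorted([tuple(ce[i].round(1)) for i in range(1,n) if 12<s[i,4]<90],key=lambda p:(round(p[1]/15),p[0])),[s[i,4] for i in range(1,n)]
if __name__=="__main__":
    for n in sys.argv[1:]: print(n,feats(cv2.imread(f"pics/{n}.png")))
E
python3 tilt.py w2 w3 w4 a6wrist a8wrist a9wrist
```

```text
w2 ([(np.float64(252.0), np.float64(238.9)), (np.float64(308.0), np.float64(238.8)), (np.float64(253.0), np.float64(281.5)), (np.float64(306.9), np.float64(281.3))], [np.int32(34), np.int32(35), np.int32(30), np.int32(30)])
w3 ([(np.float64(252.0), np.float64(239.1)), (np.float64(307.6), np.float64(238.9)), (np.float64(253.0), np.float64(281.5)), (np.float64(306.6), np.float64(281.5))], [np.int32(36), np.int32(36), np.int32(30), np.int32(30)])
w4 ([(np.float64(252.0), np.float64(239.1)), (np.float64(307.8), np.float64(239.0)), (np.float64(253.0), np.float64(281.3)), (np.float64(306.7), np.float64(281.3))], [np.int32(10), np.int32(36), np.int32(38), np.int32(32), np.int32(33)])
a6wrist ([(np.float64(251.8), np.float64(239.0)), (np.float64(307.9), np.float64(239.1)), (np.float64(253.1), np.float64(281.4)), (np.float64(306.8), np.float64(281.4))], [np.int32(3), np.int32(9), np.int32(41), np.int32(39), np.int32(34), np.int32(35)])
a8wrist ([(np.float64(244.2), np.float64(225.5)), (np.float64(251.8), np.float64(240.9)), (np.float64(308.1), np.float64(241.0)), (np.float64(253.0), np.float64(282.3)), (np.float64(306.8), np.float64(282.4))], [np.int32(3), np.int32(17), np.int32(40), np.int32(37), np.int32(34), np.int32(35)])
a9wrist ([(np.float64(240.6), np.float64(227.2)), (np.float64(251.4), np.float64(243.6)), (np.float64(308.2), np.float64(243.6)), (np.float64(253.1), np.float64(283.3)), (np.float64(306.8), np.float64(283.4))], [np.int32(16), np.int32(35), np.int32(35), np.int32(33), np.int32(34)])
```

```bash
cat >> tilt.py <<'E'
def tilt(rows):
    T=np.array(arm.read_camera("wrist")["hand_eye"]) if not hasattr(tilt,"T") else tilt.T
    tilt.T=T; f=332.224;cx=279.91;cy=208.946
    def r(v):
        d=T[:3,:3]@np.array([0,(v-cy)/f,1]); return T[:3,3],d
    def at(v,z):
        p,d=r(v); return p[0]+d[0]*(z-p[2])/d[2]
    zt=.062; X=[at(v,zt) for v in(239.0,281.4)]
    out=[]
    for x0,v in zip(X,rows):
        best=min(np.arange(-.1,.6,.001),key=lambda a:abs(at(v,.065-( x0*np.sin(a)+(.065-zt)*np.cos(a)))-(x0*np.cos(a)-(.065-zt)*np.sin(a))))
        out.append((round(x0,4),round(float(best),3)))
    return out
E
python3 -c "
from tilt import *
for r in((239,281.4),(240.95,282.35),(243.6,283.35)): print(tilt(r))"
```

```text
[(np.float64(0.0235), 0.0), (np.float64(0.0016), 0.0)]
[(np.float64(0.0235), 0.073), (np.float64(0.0016), 0.132)]
[(np.float64(0.0235), 0.159), (np.float64(0.0016), 0.274)]
```

```bash
cat >> tilt.py <<'E'
from scipy.optimize import fsolve
def tilt2(rows):
    if not hasattr(tilt,"T"): tilt.T=np.array(arm.read_camera("wrist")["hand_eye"])
    T=tilt.T;f=332.224;cy=208.946
    def at(v,z):
        d=T[:3,:3]@np.array([0,(v-cy)/f,1]);p=T[:3,3]; return p[0]+d[0]*(z-p[2])/d[2]
    zt=.062;X=[at(v,zt) for v in(239.0,281.4)]
    def F(u):
        a,s=u; return [(at(v,.065-s/1000-(x*np.sin(a)+.003*np.cos(a)))-(x*np.cos(a)-.003*np.sin(a)))*1000 for x,v in zip(X,rows)]
    return fsolve(F,[.1,0]).round(3)
E
python3 -c "
from tilt import *
for r in((239,281.4),(240.95,282.35),(243.6,283.35)): print(tilt2(r))"
```

```text
[-0.  0.]
[0.058 0.517]
[0.134 0.951]tilt.py:33: RuntimeWarning: The iteration is not making good progress, as measured by the 
 improvement from the last ten iterations.
  return fsolve(F,[.1,0]).round(3)
```

Tilt is about 0.13 rad, with the +x end resting on the rim and the -x end in the box. One more millimetre for margin, then hold.

>>> step_arm([
  [0,0,0.04,0,1],
  [0,0,0,0,1],
  [0,0,0,0,1],
])

```text
time_s: 10.85
tcp_pos: [0.5551, 0.2159, 0.1134]
tool_rot: [-0.0, 0.988, -0.152, 0.0]
wrist_force: [-0.3, 0.1, 2.2]
width: 0.0549
```

```bash
python3 st.py b1 wrist scene;python3 tilt.py b1wrist; python3 - <<'E'
from h import *
c=cv2.imread("pics/b1scene.png");cv2.imwrite("pics/b1z.png",cv2.resize(c[170:300,320:460],None,fx=4,fy=4,interpolation=cv2.INTER_CUBIC))
E
```

```text
t 10.85 box x,y mm 2.89 0.6 tcp z 0.1134 tip z 0.0294 yaw-box deg 359.97 F [-0.3  0.1  2.2] M [ 0.05 -0.07  0.01] w 0.0549
b1wrist ([(np.float64(239.6), np.float64(228.2)), (np.float64(251.2), np.float64(245.0)), (np.float64(308.4), np.float64(245.1)), (np.float64(253.0), np.float64(284.0)), (np.float64(306.9), np.float64(283.9))], [np.int32(22), np.int32(39), np.int32(38), np.int32(31), np.int32(31)])
```

View pics/b1z.png

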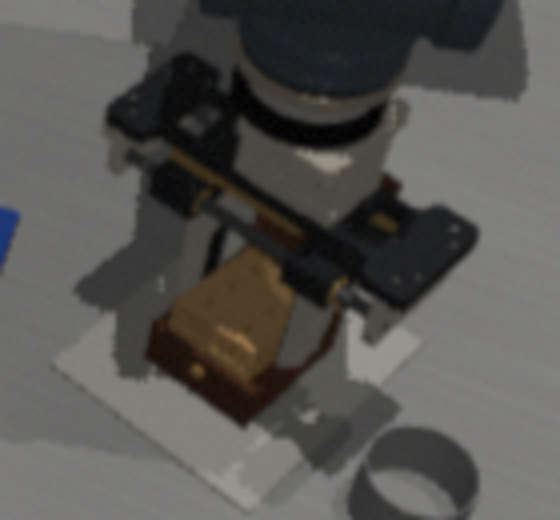

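View pics/b1wrist.png

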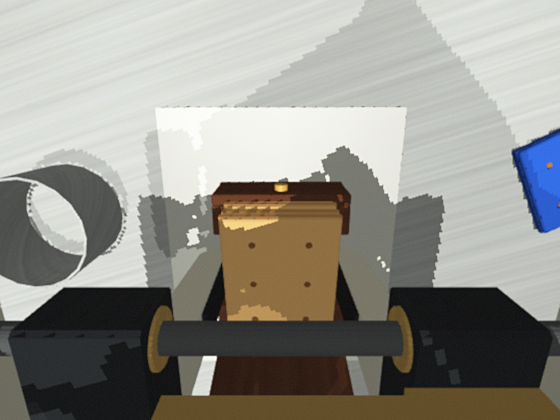

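Scene and wrist views show the pile tilted about 0.16 rad: front end on the +x rim, far end inside, squarely aligned (pile centre col 280, box centre col 281). Now slide it towards the hinge wall, off the rim.

>>> step_arm([
  [-0.06,0,0,0,1],
  [-0.06,0,0,0,1],
  [-0.05,0,0,0,1],
  [0,0,0,0,1],
])

```text
time_s: 11.35
tcp_pos: [0.5499, 0.2174, 0.1133]
tool_rot: [0.0, 0.988, -0.151, -0.0]
wrist_force: [0.3, -0.8, -0.9]
width: 0.0546
```

```bash
python3 st.py b2 wrist;python3 tilt.py b2wrist; python3 - <<'E'
from h import *
c=cv2.imread("pics/b2wrist.png");cv2.imwrite("pics/b2z.png",cv2.resize(c[165:245,205:360],None,fx=5,fy=5,interpolation=cv2.INTER_NEAREST))
E
```

```text
t 11.35 box x,y mm -2.57 0.48 tcp z 0.1133 tip z 0.0293 yaw-box deg 359.98 F [ 0.3 -0.8 -0.9] M [ 0.02 -0.02  0.04] w 0.0546
b2wrist ([(np.float64(247.6), np.float64(227.2)), (np.float64(251.2), np.float64(244.8)), (np.float64(308.4), np.float64(244.8)), (np.float64(253.0), np.float64(284.0)), (np.float64(306.9), np.float64(283.8))], [np.int32(3), np.int32(22), np.int32(39), np.int32(37), np.int32(32), np.int32(31), np.int32(8)])
```

View pics/b2z.png

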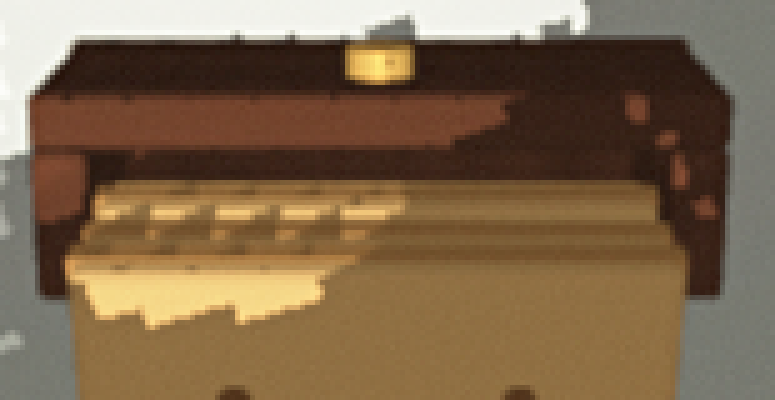

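The front end now clears the inner rim edge by about 7 px (~4 mm), which puts the pile too far towards the hinge. I shift back about 2.5 mm and start down.

>>> step_arm([
  [0.08,0.015,0,0,1],
  [0,0,0.1,0,1],
  [0,0,0.1,0,1],
  [0,0,0,0,1],
])

```text
time_s: 11.8
tcp_pos: [0.5526, 0.2162, 0.1072]
tool_rot: [-0.0, 0.988, -0.152, 0.0]
wrist_force: [-0.2, -0.2, 0.3]
width: 0.0548
```

```bash
python3 st.py b3 wrist;python3 tilt.py b3wrist; python3 - <<'E'
from h import *
c=cv2.imread("pics/b3wrist.png");cv2.imwrite("pics/b3z.png",cv2.resize(c[165:245,205:360],None,fx=5,fy=5,interpolation=cv2.INTER_NEAREST))
E
```

```text
t 11.8 box x,y mm 0.35 0.12 tcp z 0.1072 tip z 0.0232 yaw-box deg 359.97 F [-0.2 -0.2  0.3] M [-0.01 -0.06  0.02] w 0.0548
b3wrist ([(np.float64(238.5), np.float64(231.3)), (np.float64(250.6), np.float64(252.5)), (np.float64(309.1), np.float64(252.5)), (np.float64(253.0), np.float64(286.8)), (np.float64(306.8), np.float64(286.9))], [np.int32(6), np.int32(1), np.int32(4), np.int32(20), np.int32(35), np.int32(35), np.int32(27), np.int32(27), np.int32(1), np.int32(1), np.int32(8)])
```

View pics/b3z.png

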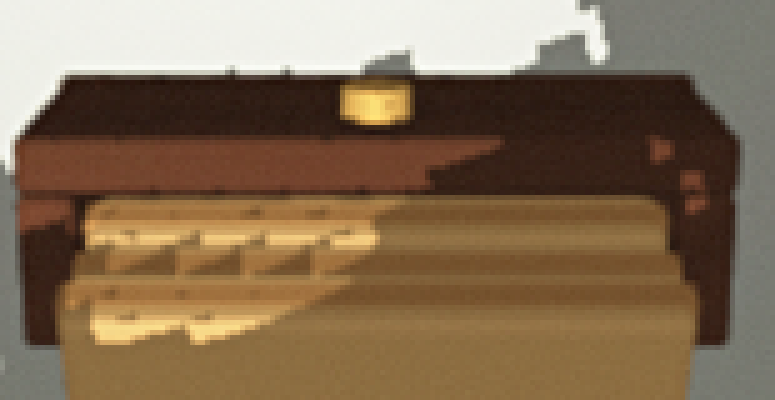

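```bash
python3 -W ignore -c "
from tilt import *
for r in((244.8,283.9),(252.5,286.85)): print(tilt2(r),tilt(r))"
```

```text
[0.162 1.287] [(np.float64(0.0235), 0.194), (np.float64(0.0016), 0.354)]
[0.325 2.979] [(np.float64(0.0235), 0.39), (np.float64(0.0016), 0.599)]
```

The pile caught on the rim again and tilt is now about 0.32 rad: its front lower edge is at row 204.6, right at the inner rim edge at row 203.4. A small shift back, then down in small steps, so the low end meets the floor and flattens the pile.

>>> step_arm([
  [-0.04,0,0,0,1],
  [-0.01,0,0.05,0,1],
  [0,0,0.05,0,1],
  [0,0,0,0,1],
])

```text
time_s: 12.3
tcp_pos: [0.5508, 0.2167, 0.1041]
tool_rot: [0.0, 0.988, -0.152, -0.0]
wrist_force: [-0.1, 0.4, 0.1]
width: 0.055
```

```bash
python3 st.py b4 wrist;python3 tilt.py b4wrist; python3 - <<'E'
from h import *
c=cv2.imread("pics/b4wrist.png");cv2.imwrite("pics/b4z.png",cv2.resize(c[165:295,205:360],None,fx=4,fy=4,interpolation=cv2.INTER_NEAREST))
E
```

```text
t 12.3 box x,y mm -1.48 0.01 tcp z 0.1041 tip z 0.0201 yaw-box deg 359.97 F [-0.1  0.4  0.1] M [ 0.02  0.03 -0.06] w 0.055
b4wrist ([(np.float64(240.6), np.float64(231.2)), (np.float64(250.7), np.float64(252.5)), (np.float64(308.9), np.float64(252.4)), (np.float64(253.0), np.float64(286.8)), (np.float64(306.9), np.float64(286.8))], [np.int32(7), np.int32(3), np.int32(2), np.int32(16), np.int32(34), np.int32(37), np.int32(27), np.int32(28), np.int32(1), np.int32(2), np.int32(8), np.int32(6)])
```

View pics/b4z.png

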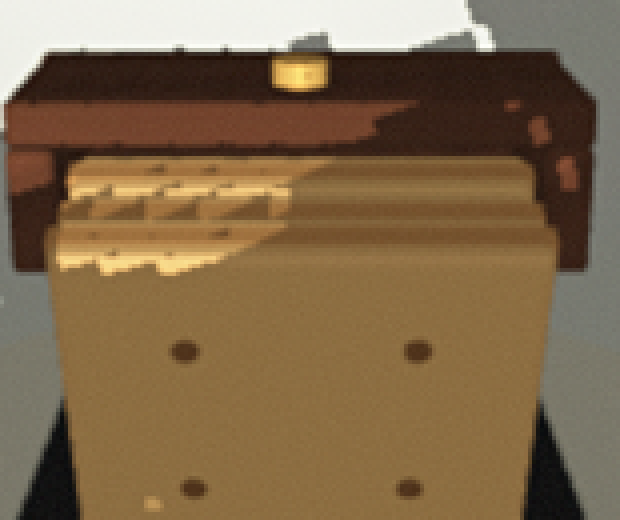

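Off the rim: tilt unchanged after 3 mm of descent and there is no force. Continue down.

>>> step_arm([
  [0,0,0.05,0,1],
  [0,0,0.05,0,1],
  [0,0,0.05,0,1],
  [0,0,0,0,1],
])

```text
time_s: 12.75
tcp_pos: [0.5514, 0.2167, 0.1002]
tool_rot: [-0.0, 0.988, -0.152, 0.001]
wrist_force: [2.1, -0.8, 3.1]
width: 0.0548
```

```bash
python3 st.py b5 wrist;python3 tilt.py b5wrist; python3 - <<'E'
from h import *
c=cv2.imread("pics/b5wrist.png");cv2.imwrite("pics/b5z.png",cv2.resize(c[165:295,205:360],None,fx=4,fy=4,interpolation=cv2.INTER_NEAREST))
E
```

```text
t 12.75 box x,y mm -0.86 0.22 tcp z 0.1002 tip z 0.0162 yaw-box deg 359.97 F [ 2.1 -0.8  3.1] M [-0.12 -0.33  0.02] w 0.0548
b5wrist ([(np.float64(233.5), np.float64(230.7)), (np.float64(245.5), np.float64(231.1)), (np.float64(251.1), np.float64(250.6)), (np.float64(308.9), np.float64(250.4)), (np.float64(253.0), np.float64(286.5)), (np.float64(306.9), np.float64(286.5))], [np.int32(3), np.int32(3), np.int32(3), np.int32(14), np.int32(24), np.int32(35), np.int32(36), np.int32(30), np.int32(31), np.int32(6)])
```

View pics/b5z.png

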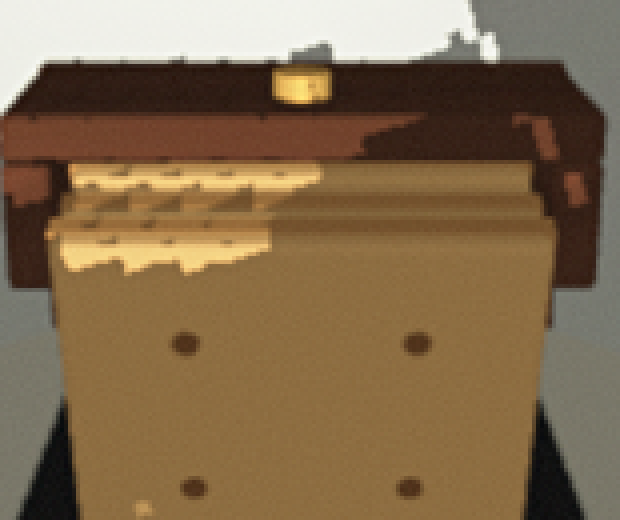

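Tilt is decreasing (dot row 252.5 to 250.5), with about 2 N in +x from the hinge wall. I ease +x slightly and keep lowering.

>>> step_arm([
  [0.03,0,0.04,0,1],
  [0,0,0.04,0,1],
  [0,0,0.03,0,1],
  [0,0,0,0,1],
])

```text
time_s: 13.2
tcp_pos: [0.5521, 0.2166, 0.0975]
tool_rot: [-0.0, 0.988, -0.152, 0.0]
wrist_force: [-1.4, -0.9, 12.0]
width: 0.0548
```

```bash
python3 st.py b6 wrist;python3 tilt.py b6wrist; python3 - <<'E'
from h import *
c=cv2.imread("pics/b6wrist.png");cv2.imwrite("pics/b6z.png",cv2.resize(c[165:295,205:360],None,fx=4,fy=4,interpolation=cv2.INTER_NEAREST))
E
```

```text
t 13.2 box x,y mm -0.19 0.36 tcp z 0.0975 tip z 0.0135 yaw-box deg 359.97 F [-1.4 -0.9 12. ] M [-0.09  0.37  0.01] w 0.0548
b6wrist ([(np.float64(237.1), np.float64(230.3)), (np.float64(251.3), np.float64(230.9)), (np.float64(250.9), np.float64(249.3)), (np.float64(308.9), np.float64(249.3)), (np.float64(252.9), np.float64(287.0)), (np.float64(307.0), np.float64(287.1))], [np.int32(18), np.int32(27), np.int32(5), np.int32(35), np.int32(35), np.int32(30), np.int32(32)])
```

View pics/b6z.png

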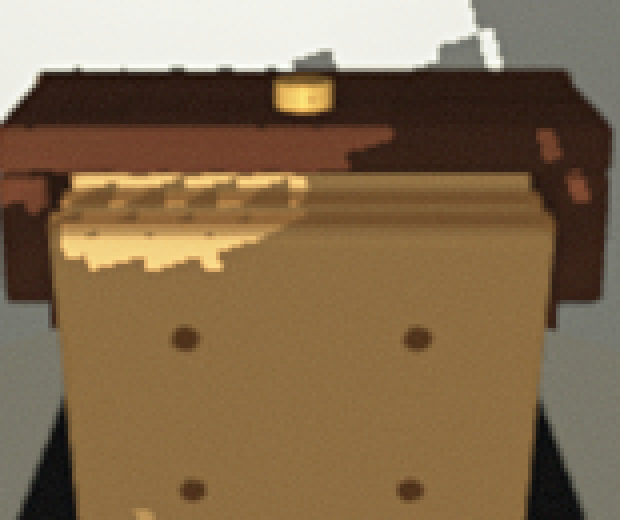

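```bash
python3 -W ignore -c "
from tilt import *
for r in((252.45,286.8),(250.5,286.5),(249.3,287.05)): print(tilt2(r),tilt(r))"
```

```text
[0.325 2.933] [(np.float64(0.0235), 0.389), (np.float64(0.0016), 0.599)]
[0.276 2.97 ] [(np.float64(0.0235), 0.343), (np.float64(0.0016), 0.599)]
[0.225 3.819] [(np.float64(0.0235), 0.314), (np.float64(0.0016), 0.599)]
```

```bash
python3 st.py b7 scene; python3 - <<'E'
from h import *
c=cv2.imread("pics/b7scene.png");cv2.imwrite("pics/b7z.png",cv2.resize(c[200:290,340:440],None,fx=6,fy=6,interpolation=cv2.INTER_CUBIC))
E
```

```text
t 13.3 box x,y mm -0.22 0.39 tcp z 0.0975 tip z 0.0135 yaw-box deg 359.97 F [-1.1 -1.1 11.9] M [-0.11  0.34 -0.02] w 0.0551
```

View pics/b7z.png

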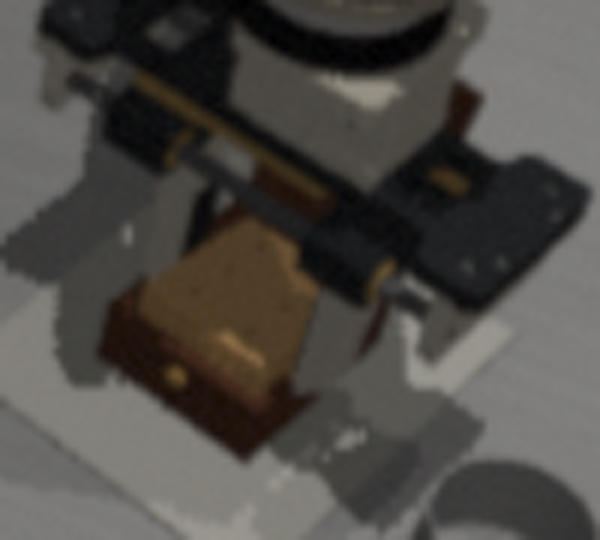

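The front end is inside the +x wall at tilt about 0.24, but the pile is slipping up in the grip (12 N). I drop the grip to 3 N so it can pivot and settle, and lower further.

>>> step_arm([
  [0,0,0,0,1],
  [0,0,0,0,1],
  [0,0,0.03,0,1],
  [0,0,0.03,0,1],
  [0,0,0,0,1],
], grip_force=3)

```text
time_s: 13.85
tcp_pos: [0.5516, 0.2164, 0.0945]
tool_rot: [0.0, 0.988, -0.152, -0.0]
wrist_force: [0.4, -0.4, -0.1]
width: 0.0549
```

```bash
python3 st.py b8 wrist;python3 tilt.py b8wrist; python3 - <<'E'
from h import *
c=cv2.imread("pics/b8wrist.png");cv2.imwrite("pics/b8z.png",cv2.resize(c[165:295,205:360],None,fx=4,fy=4,interpolation=cv2.INTER_NEAREST))
E
```

```text
t 13.85 box x,y mm -0.61 -0.02 tcp z 0.0945 tip z 0.0105 yaw-box deg 359.97 F [ 0.4 -0.4 -0.1] M [0.06 0.03 0.05] w 0.0549
b8wrist ([(np.float64(237.2), np.float64(228.0)), (np.float64(250.8), np.float64(228.1)), (np.float64(251.1), np.float64(246.3)), (np.float64(308.7), np.float64(246.3)), (np.float64(252.8), np.float64(286.6)), (np.float64(307.0), np.float64(286.5))], [np.int32(1), np.int32(22), np.int32(22), np.int32(38), np.int32(37), np.int32(35), np.int32(34)])
```

View pics/b8z.png

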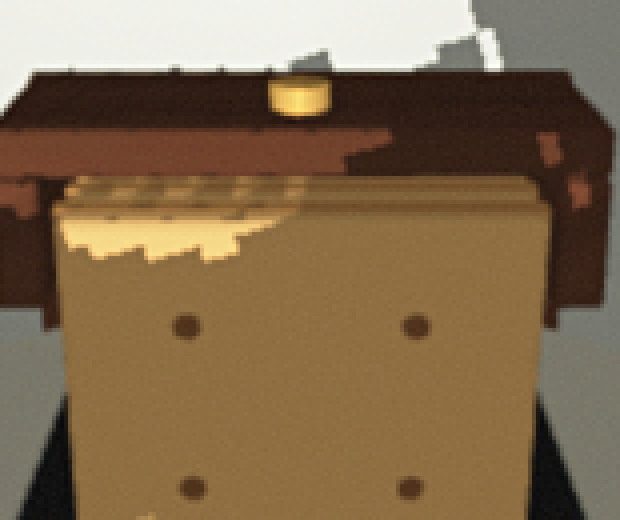

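Much freer: about 2 N only, and tilt has dropped. Lower the last 2.5 mm.

>>> step_arm([
  [0,0,0.03,0,1],
  [0,0,0.03,0,1],
  [0,0,0.02,0,1],
  [0,0,0,0,1],
  [0,0,0,0,1],
])

```text
time_s: 14.4
tcp_pos: [0.5518, 0.2164, 0.0923]
tool_rot: [0.0, 0.988, -0.152, -0.0]
wrist_force: [1.0, 0.3, -0.4]
width: 0.0548
```

```bash
python3 st.py b9 wrist;python3 tilt.py b9wrist; python3 - <<'E'
from h import *
c=cv2.imread("pics/b9wrist.png");cv2.imwrite("pics/b9z.png",cv2.resize(c[165:295,205:360],None,fx=4,fy=4,interpolation=cv2.INTER_NEAREST))
E
```

```text
t 14.4 box x,y mm -0.48 0.08 tcp z 0.0923 tip z 0.0083 yaw-box deg 359.97 F [ 1.   0.3 -0.4] M [ 0.04 -0.03  0.01] w 0.0548
b9wrist ([(np.float64(237.7), np.float64(227.2)), (np.float64(252.3), np.float64(227.3)), (np.float64(251.3), np.float64(244.3)), (np.float64(308.4), np.float64(244.2)), (np.float64(252.8), np.float64(286.3)), (np.float64(307.1), np.float64(286.1))], [np.int32(3), np.int32(21), np.int32(19), np.int32(37), np.int32(36), np.int32(34), np.int32(34)])
```

View pics/b9z.png

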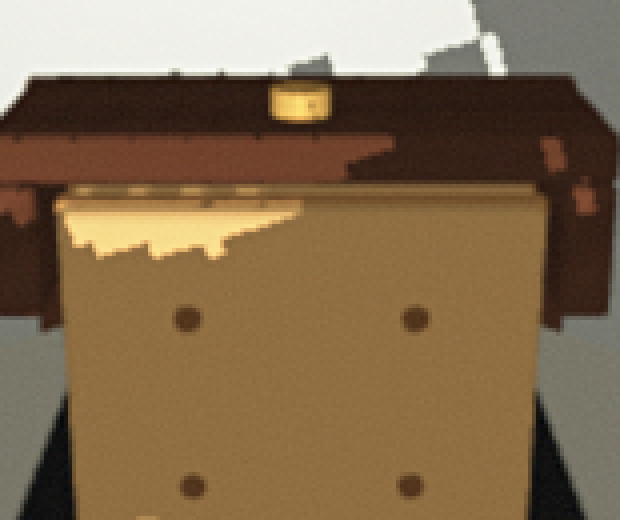

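About 0.07 rad of tilt remains, with the pile a little high in the fingers. I open the fingers by only ~1 mm a side so the pile settles on the floor between them, then close again so it is held there flat.

>>> step_arm([
  [0,0,0,0,-0.24],
  [0,0,0,0,-0.24],
  [0,0,0,0,-0.24],
  [0,0,0,0,-0.24],
])

```text
time_s: 14.85
tcp_pos: [0.5518, 0.2164, 0.0925]
tool_rot: [-0.0, 0.988, -0.151, -0.0]
wrist_force: [-0.4, 0.1, 0.6]
width: 0.0576
```

```bash
python3 st.py c1 wrist;python3 tilt.py c1wrist; python3 - <<'E'
from h import *
c=cv2.imread("pics/c1wrist.png");cv2.imwrite("pics/c1z.png",cv2.resize(c[165:295,205:360],None,fx=4,fy=4,interpolation=cv2.INTER_NEAREST))
E
```

```text
t 14.85 box x,y mm -0.43 0.1 tcp z 0.0925 tip z 0.0085 yaw-box deg 359.97 F [-0.4  0.1  0.6] M [ 0.03  0.03 -0.01] w 0.0576
c1wrist ([(np.float64(239.4), np.float64(225.6)), (np.float64(252.0), np.float64(241.0)), (np.float64(308.1), np.float64(240.9)), (np.float64(253.0), np.float64(283.4)), (np.float64(307.1), np.float64(283.5))], [np.int32(16), np.int32(37), np.int32(38), np.int32(34), np.int32(35)])
```

View pics/c1z.png

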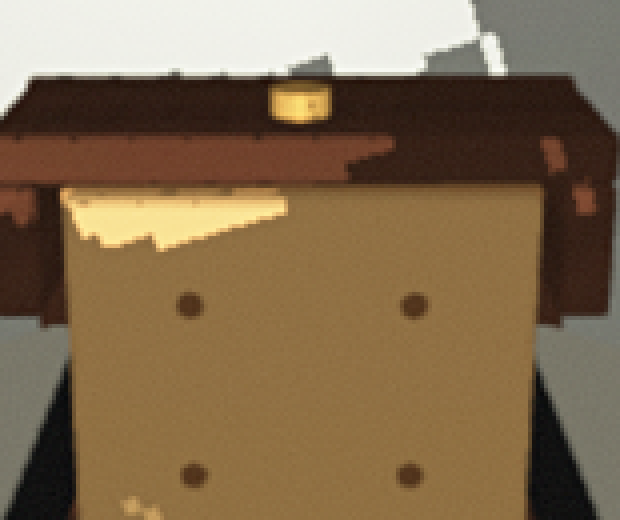

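Dot spacing is back to the flat values (42.5 px rows; 56.1/54.0 px across), with the pile's front edge just inside the +x wall. It lies flat, so I close on it again.

>>> step_arm([
  [0,0,0,0,1],
  [0,0,0,0,1],
  [0,0,0,0,1],
  [0,0,0,0,1],
  [0,0,0,0,1],
], grip_force=8)

```text
time_s: 15.4
tcp_pos: [0.5519, 0.2164, 0.0925]
tool_rot: [-0.0, 0.988, -0.152, -0.0]
wrist_force: [0.2, 0.1, 1.0]
width: 0.0548
```

```bash
python3 st.py c2 wrist;python3 tilt.py c2wrist; python3 - <<'E'
from h import *
c,k=cam("wrist");t=arm.observe()["tcp_pos"]
C=np.array([.5522,.2162]);a=np.radians(-17.4);e=np.array([np.cos(a),np.sin(a)]);n=np.array([-e[1],e[0]])
for nm,u,v,z in(("front",280,212,.031),("dotF",280,241,.031),("dotB",280,283.4,.031),("innerrim",280,211.2,.033),("outerrim",280,198.5,.033)):
    X=onz(k,u,v,z)[:2]-C;print(nm,(X@e*1000).round(1),(X@n*1000).round(1))
E
```

```text
t 15.4 box x,y mm -0.4 0.1 tcp z 0.0925 tip z 0.0085 yaw-box deg 359.97 F [0.2 0.1 1. ] M [ 0.05  0.01 -0.08] w 0.0548
c2wrist ([(np.float64(239.4), np.float64(225.6)), (np.float64(252.0), np.float64(241.0)), (np.float64(308.0), np.float64(241.0)), (np.float64(252.9), np.float64(283.5)), (np.float64(306.9), np.float64(283.6))], [np.int32(16), np.int32(37), np.int32(37), np.int32(35), np.int32(35)])
front 36.4 0.4
dotF 22.3 0.4
dotB 0.4 0.4
innerrim 37.3 0.4
outerrim 43.2 0.4
```

Held and unchanged for 0.5 s: dots at 241/283.5, width 54.8 mm, pile centre about 1 mm from the box's middle. A short extra hold, then open and withdraw straight up.

>>> step_arm([
  [0,0,0,0,1],
  [0,0,0,0,1],
  [0,0,0,0,-0.6],
  [0,0,0,0,-0.6],
  [0,0,0,0,-0.6],
])

```text
time_s: 16.0
tcp_pos: [0.5518, 0.2164, 0.0924]
tool_rot: [-0.0, 0.988, -0.152, -0.0]
wrist_force: [0.1, 0.4, -0.6]
width: 0.0724
```

>>> step_arm([
  [0,0,0,0,-0.6],
  [0,0,0,0,-0.6],
  [0,0,-0.2,0,-0.6],
  [0,0,-0.5,0,-0.6],
  [0,0,-0.7,0,-0.6],
])

```text
time_s: 16.5
tcp_pos: [0.5516, 0.2163, 0.1353]
tool_rot: [0.0, 0.988, -0.152, -0.0]
wrist_force: [0.0, 1.1, -0.2]
width: 0.074
```

>>> step_arm([
  [0,0,-0.9,0,-0.6],
  [0,0,-0.9,0,-0.6],
  [0,0,-0.9,0,-0.6],
  [0,0,-0.9,0,-0.6],
  [0,0,-0.6,0,-0.6],
])

```text
time_s: 17.0
tcp_pos: [0.5521, 0.2165, 0.2639]
tool_rot: [-0.001, 0.988, -0.152, 0.001]
wrist_force: [0.5, 0.2, -0.4]
width: 0.0743
```

```bash
python3 st.py c3 wrist top; python3 - <<'E'
from h import *
c=cv2.imread("pics/c3top.png");cv2.imwrite("pics/c3tz.png",cv2.resize(c[180:280,120:240],None,fx=6,fy=6,interpolation=cv2.INTER_CUBIC))
E
```

```text
t 17.0 box x,y mm -0.21 0.25 tcp z 0.2639 tip z 0.1799 yaw-box deg 359.97 F [ 0.5  0.2 -0.4] M [ 0.07  0.05 -0.01] w 0.0743
```

View pics/c3wrist.png

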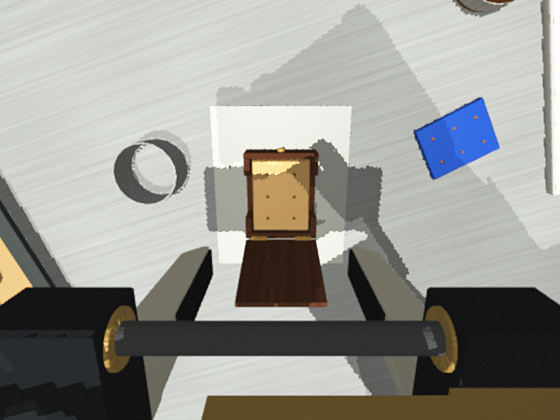

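The wrist view shows the pile lying inside the walls (pixels 252–312, 158–234), with the lid standing at rows 240–305. Next I close the fingers, go behind the lid and push it over.

>>> step_arm([
  [-0.4,0,0,0,1],
  [-0.8,0,0,0,1],
  [-0.9,0,0,0,1],
  [-0.6,0,0,0,1],
  [-0.3,0,0,0,1],
], grip_force=10)

```text
time_s: 17.6
tcp_pos: [0.4637, 0.2437, 0.2594]
tool_rot: [0.001, 0.989, -0.151, -0.001]
wrist_force: [-0.8, 0.1, -0.5]
width: 0.0391
```

>>> step_arm([
  [0,0,0,0,1],
  [0,0,0,0,1],
  [0,0,0,0,1],
])

```text
time_s: 17.9
tcp_pos: [0.4665, 0.2432, 0.2602]
tool_rot: [0.0, 0.988, -0.152, 0.0]
wrist_force: [0.1, 0.1, -0.1]
width: 0.0153
```

```bash
python3 st.py d1 wrist
```

```text
t 17.9 box x,y mm -89.81 0.11 tcp z 0.2602 tip z 0.1762 yaw-box deg 359.95 F [ 0.1  0.1 -0.1] M [ 0.04 -0.02  0.  ] w 0.0153
```

View pics/d1wrist.png

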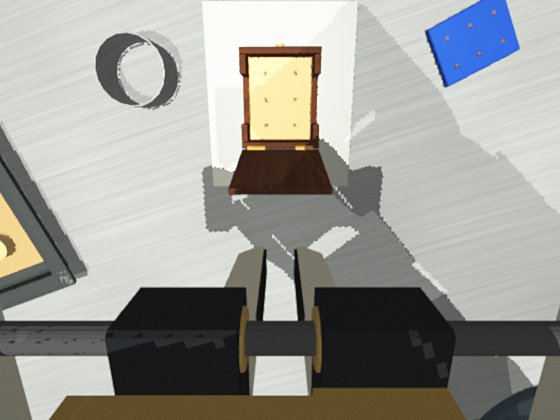

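The lid's free edge is at row 193 (cols 229–331), with the fingertips at row 250 behind it and in line. The biscuits lie flat in the box. Going down behind the lid.

>>> step_arm([
  [0,0,0.5,0,1],
  [0,0,0.8,0,1],
  [0,0,0.7,0,1],
  [0,0,0.35,0,1],
  [0,0,0,0,1],
])

```text
time_s: 18.45
tcp_pos: [0.4658, 0.243, 0.1888]
tool_rot: [0.001, 0.988, -0.152, -0.001]
wrist_force: [-0.2, -0.7, 0.1]
width: 0.0006
```

>>> step_arm([
  [0.3,0,0,0,1],
  [0.3,0,0,0,1],
  [0.3,0,0,0,1],
  [0.3,0,0,0,1],
  [0.3,0,0.05,0,1],
])

```text
time_s: 18.95
tcp_pos: [0.5099, 0.2296, 0.1888]
tool_rot: [-0.0, 0.988, -0.152, 0.0]
wrist_force: [-0.7, 0.2, -0.3]
width: 0.0009
```

```bash
python3 st.py d2 wrist
```

```text
t 18.95 box x,y mm -44.34 0.16 tcp z 0.1888 tip z 0.1048 yaw-box deg 359.96 F [-0.7  0.2 -0.3] M [0.07 0.06 0.03] w 0.0009
```

View pics/d2wrist.png

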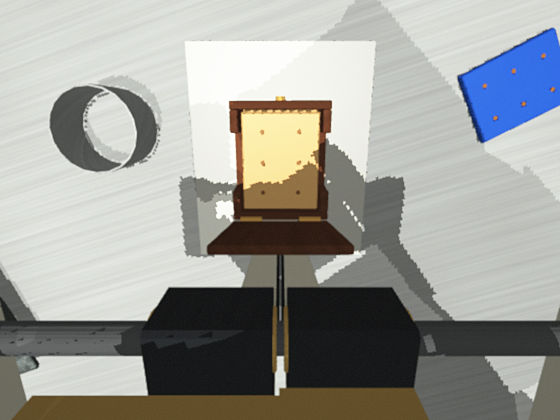

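The lid moves with the fingertips (now just past upright, edge at row 250). I follow its arc over and down.

>>> step_arm([
  [0.27,0,0.02,0,1],
  [0.27,0,0.04,0,1],
  [0.33,0,0.14,0,1],
  [0.33,0,0.18,0,1],
  [0,0,0,0,1],
])

```text
time_s: 19.5
tcp_pos: [0.5441, 0.2186, 0.176]
tool_rot: [0.0, 0.988, -0.152, -0.0]
wrist_force: [-0.1, -0.2, -0.0]
width: 0.0004
```

```bash
python3 st.py d3 wrist
```

```text
t 19.5 box x,y mm -8.46 -0.17 tcp z 0.176 tip z 0.092 yaw-box deg 359.93 F [-0.1 -0.2 -0. ] M [0.09 0.04 0.01] w 0.0004
```

View pics/d3wrist.png

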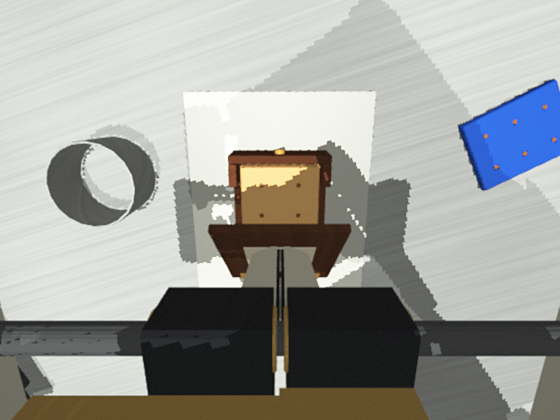

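>>> step_arm([
  [0.28,0,0.24,0,1],
  [0.27,0,0.26,0,1],
  [0.2,0,0.32,0,1],
  [0.16,0,0.33,0,1],
  [0,0,0,0,1],
])

```text
time_s: 20.05
tcp_pos: [0.5692, 0.2105, 0.1407]
tool_rot: [0.001, 0.988, -0.152, -0.001]
wrist_force: [-0.5, 0.2, 0.5]
width: 0.0006
```

>>> step_arm([
  [0.08,0,0.25,0,1],
  [0.05,0,0.2,0,1],
  [0,0,0,0,1],
])

```text
time_s: 20.35
tcp_pos: [0.5728, 0.2097, 0.1282]
tool_rot: [0.0, 0.988, -0.151, -0.001]
wrist_force: [-0.3, 0.2, -0.4]
width: 0.0005
```

```bash
python3 st.py d4 wrist
```

```text
t 20.35 box x,y mm 21.57 -0.09 tcp z 0.1282 tip z 0.0442 yaw-box deg 359.97 F [-0.3  0.2 -0.4] M [0.05 0.04 0.01] w 0.0005
```

View pics/d4wrist.png

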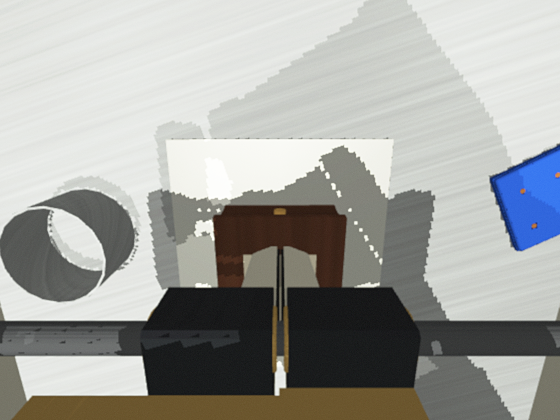

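Nearly shut: the lid covers the box, its free edge at row 207, with the tip at 44 mm. Press down the last bit gently until force shows.

>>> step_arm([
  [0.05,0,0.08,0,1],
  [0,0,0.06,0,1],
  [0,0,0.05,0,1],
  [0,0,0,0,1],
])

```text
time_s: 20.8
tcp_pos: [0.5743, 0.2093, 0.1232]
tool_rot: [0.0, 0.988, -0.151, -0.0]
wrist_force: [0.7, 0.4, -0.0]
width: 0.0006
```

```bash
python3 st.py d5
```

```text
t 20.8 box x,y mm 23.19 0.03 tcp z 0.1232 tip z 0.0392 yaw-box deg 359.97 F [ 0.7  0.4 -0. ] M [ 0.02 -0.03  0.02] w 0.0006
```

>>> step_arm([
  [0,0,0.05,0,1],
  [0,0,0.04,0,1],
  [0,0,0,0,1],
])

```text
time_s: 21.1
tcp_pos: [0.5746, 0.2094, 0.1221]
tool_rot: [-0.0, 0.988, -0.151, 0.0]
wrist_force: [-5.7, -2.0, 15.3]
width: -0.0001
```

```bash
python3 st.py d6
```

```text
t 21.1 box x,y mm 23.42 0.22 tcp z 0.1221 tip z 0.0381 yaw-box deg 359.97 F [-5.7 -2.  15.3] M [-0.26  1.11  0.04] w -0.0001
```

The tip stopped at 38.1 mm with 15 N, which is exactly the height of the shut lid's upper face. Withdraw upwards and look.

>>> step_arm([
  [0,0,-0.1,0,1],
  [0,0,-0.5,0,1],
  [0,0,-0.9,0,1],
  [0,0,-0.9,0,1],
  [0,0,-0.9,0,1],
])

```text
time_s: 21.6
tcp_pos: [0.5744, 0.2093, 0.2215]
tool_rot: [-0.0, 0.988, -0.152, 0.0]
wrist_force: [0.5, -0.5, -0.8]
width: 0.0004
```

>>> step_arm([
  [-0.5,0,-0.9,0,1],
  [-0.9,0,-0.5,0,1],
  [-0.9,0,-0.2,0,1],
  [-0.8,0,0,0,1],
  [0,0,0,0,1],
])

```text
time_s: 22.1
tcp_pos: [0.4838, 0.2378, 0.2688]
tool_rot: [-0.0, 0.989, -0.151, 0.0]
wrist_force: [0.6, 0.0, 0.2]
width: 0.0002
```

```bash
python3 st.py e1 wrist scene top
```

```text
t 22.1 box x,y mm -71.77 0.19 tcp z 0.2688 tip z 0.1848 yaw-box deg 0.06 F [0.6 0.  0.2] M [ 0.04  0.03 -0.01] w 0.0002
```

View pics/e1wrist.png

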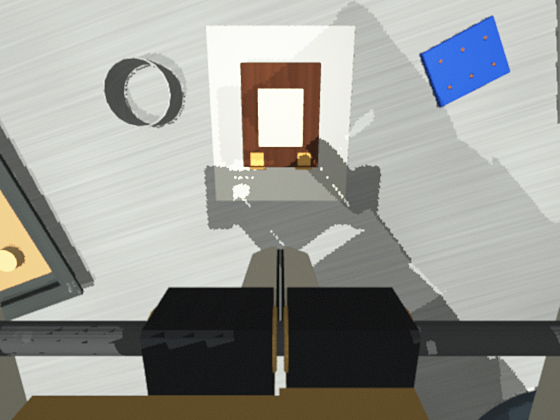

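View pics/e1scene.png

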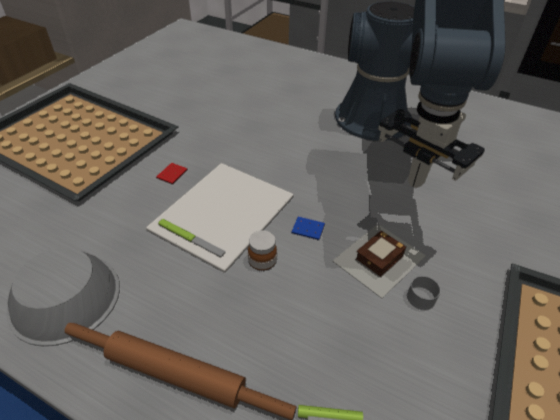

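The lid lies shut over the box, with its cream panel at (280,117), and knife, cutter, jar and look-alikes look unmoved. A quick check of the lid's size at shut height, and of the bystanders against the first picture, then hand in.

```bash
python3 - <<'E'
from h import *
c,k=cam("wrist");hsv=cv2.cvtColor(c,cv2.COLOR_RGB2HSV)
m=((hsv[...,1]>90)&(hsv[...,2]<150)&(hsv[...,0]<20)).astype(np.uint8);m[185:]=0;m[:,:225]=0;m[:,340:]=0
cs,_=cv2.findContours(m,cv2.RETR_EXTERNAL,cv2.CHAIN_APPROX_NONE);cc=max(cs,key=cv2.contourArea)
C=np.array([.5522,.2162]);a=np.radians(-17.4);e=np.array([np.cos(a),np.sin(a)]);n=np.array([-e[1],e[0]])
P=np.array([onz(k,u,v,.038)[:2]-C for u,v in cc[:,0]])*1000
x,y=P@e,P@n
for s in((x>20)&(x<45),(x<0)&(x>-35)): print("lid width there",np.ptp(y[s]).round(1))
print("x",x.min().round(1),x.max().round(1))
A=cv2.imread("pics/scene0.png").astype(int);B=cv2.imread("pics/e1scene.png").astype(int)
for nm,(u0,v0,u1,v1) in dict(knife=(155,215,228,260),jar=(244,228,280,272),cutter=(404,274,442,310)).items():
    d=np.abs(A-B).max(2)[v0:v1,u0:u1];print(nm,"changed px",(d>40).sum(),"of",d.size)
arm.hand_in()
E
```

```text
lid width there 69.6
lid width there 69.6
x -43.3 48.7
knife changed px 0 of 3285
jar changed px 0 of 1584
cutter changed px 0 of 1368
the job is handed in; nothing more can be done
```

The three biscuits are packed flat in the gift box, the lid is shut, and the job is handed in at about 22 s of the 64 s allowed; no verdict is reported.

**How it went**
- **Pick-up:** I gripped the whole pile by its long sides at 14 N and lifted all three biscuits together.
- **Tilting in:** the tool cannot tilt, so I rested the pile's +x end on the +x rim and lowered until it pivoted in the grip. Its -x end went down along the hinge-side wall at a measured tilt of 0.13–0.16 rad.
- **Laying flat:** I slid the pile off the rim and pressed it towards flat. I then held it flat, opened the fingers and withdrew.
- **Lid:** I pushed it over with the closed fingertips and pressed it down.

**What went less smoothly**
- The pile caught on the rim a second time, which raised the tilt to about 0.32 rad.
- On the way down it then jammed slightly (12 N) and slipped up in the grip by a few millimetres.
- I dropped the grip to 3 N, then opened the fingers about 1 mm a side for 0.4 s so the last bit of tilt (about 0.07 rad) settled. So the final millimetres were a settling by gravity, not a fully gripped lay-down. I gripped again at 8 N with the pile flat and held it for about 0.7 s.

**Last checks**
- **Pile:** the biscuit dot spacing matched the flat values, and the pile centre was about 1 mm from the box's middle. I did not see the biscuits again after shutting the lid.
- **Lid:** the fingertips stopped at 38.1 mm, the height of the shut lid's upper face. Its outline runs from -43.3 to 48.7 mm along the box (should be -43 to 49) and has equal width at both ends.
- **Bystanders:** no changed pixels around the knife, jar or cutter compared with the first picture.

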